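# Cover the two weather-station sensors

### The arm

A 7-joint arm with a two-finger parallel gripper is mounted at the origin on the work surface. World frame = base frame: x ahead of the robot, y to its left, z up, the work surface at z = 0. Lengths are in m, angles in rad, forces in N, time in s.
With the tool pointing down it reaches from about 0.4 to 0.9 m from the base axis. Payload 5.5 kg.
Tool frame: the origin (TCP) lies midway between the tips of the shut fingers; the grasp point (between the pads) lies 19 mm behind it; z points along the fingers, y is the direction in which the jaws open and shut (so a half turn about z gives the same grasp; the last joint's range is limited). The gripper opens to 85 mm and grips with 20 to 120 N. Pads are 22 mm wide; open, the fingers measure 114 mm over their backs; the gripper's body (76 mm by 85 mm) begins 54 mm behind the grasp point. The pads swing forward as they close: fully open they stand 13 mm farther back than shut.
Start: joints at [1.555, 0.501, -0.427, 1.55, 0.221, 1.138, -0.21], TCP at [0.179, -0.625, 0.196] pointing down, gripper open.
Joint ranges: [-2.88, 2.88], [-0.31, 2.03], [-1.54, 1.56], [0.2, 2.42], [-1.41, 4.55], [0.19, 2.02], [-2.57, 2.57]. Speed limits (rad/s): [2.57, 2.57, 3.14, 3.14, 3.14, 3.14, 3.14].

### API

Orientations are given as a rotation vector (axis times angle).
In Python, from bench import monitor, imaging, workorder, spotter gives the robot as it stands.
- The arm moves only by the tool send_rows, never from a script. Its argument "series" is one flat list of numbers, 7 for each row, row after row: the closure in counts, from 0 (fully open) to 255 (shut), then the shift along the world's x, y, z in cm, then the turn, a rotation vector about the world's x, y, z in degrees. In form: [jaw, tx, ty, tz, wx, wy, wz, jaw, tx, ty, tz, wx, wy, wz, ...]. A call has 1 to 5 rows; each row is the pose to reach, as a shift and turn from the pose commanded when the call began; what a row does not reach only later rows make up. A row lasts 1/10 s, in which the tool goes at most 50 mm and 8.59 degrees, less where a joint would pass 70% of its speed; a pose out of reach is approached as far as the arm can. A call with a gripper value outside its range is refused whole. The fingers move at their own pace and stop on an object; the grip force is fixed at half the most. Time passes only in rows, so rows that repeat a pose let the fingers close. It gives the time, the measured TCP pose, the force and the opening at its end, in the units of the state.
- monitor.read_state(): the state, without advancing time (a new reading comes with each control period).
- imaging.read_camera(name): name is "scene" or "top" or "wrist"; returns (picture, depth): 400x640x3 uint8, red, green, blue; 400x640 float32, m along the optical axis (not along the pixel's ray), 0 where there is no reading.
- imaging.camera_model(name): a dict with "fov_y" (degrees; the focal length in pixels is half the picture's height over the tangent of half this angle, whatever the lens; pixels are square), "cx", "cy" (the principal point, pixels), "distortion" ([k1, k2, p1, p2, k3] as OpenCV has them; the pictures are not rectified), "extrinsics" (4x4, takes a point from camera to world coordinates). Camera axes: x right, y down, z forward; pixel columns grow to the right and rows downward; lengths in m; the calibration is good to about 2 mm. A picture is of the moment at which its call begins: read the wrist's pose just before it. camera_model takes no time and is no camera call; for the wrist camera it gives the pose at the moment of the call.
- workorder.close_job(): hands the job in, once; it reports no verdict.
Trained networks look in the newest picture that a camera, given by its name, has taken for a name from the list of things; names that differ only in an ending like _2 or _b are one class to them, and where a whole thing is asked for, a point or a joint stands for the part that bears it (a point fixed in the world has none). Each returns a list of dicts, best first, with "score" (0 to 1); they miss things now and then, are a little off and sometimes report something else, mostly with a low value. They report only what shows in the picture. A call takes as long as a camera call. They do not tell look-alikes from the thing itself.
- spotter.look_for(camera, name): "extent" ([left, top, right, bottom] in pixels, round what is visible of it).
- spotter.regions_of(camera, name): "region" (400x640 bool, what is visible of it) and "extent" ([left, top, right, bottom] in pixels, round what is visible of it).
- spotter.place_of(camera, name): "location" ([row, column] in pixels: a listed point, or the origin of a listed thing).
The state is a dict: "time": time; "q": joint angles; "qvel": joint speeds; "effort": joint torques, N m; "tcp_pos": TCP position; "eef_rot": TCP orientation; "force": force on the tool from outside, world axes, zero at the start; "ft_torque": the same for the moment, N m; "gripper_width": finger opening in m.
Only numpy, scipy, OpenCV 4.12 (cv2) and the standard library are available. Lean on these libraries where they do the work, as an engineer would, in place of code of your own. Each camera call takes 0.05 s, during which the arm holds its last target.

### The job

Fit the round white covers over the two sensors: on the large base stand the wide body cover mouth-down, centred on the ring over the sensor, with the wide rain cap mouth-down squarely on top of it; build the narrow body cover and narrow rain cap in the same way on the small base. Set each piece down without dropping it, so that both stacks stand straight and by themselves, and leave the square cover and the cable gland where they are.

Things in the scene. Friction and masses are not known exactly. Their poses are not given: they have to be found in the camera images.
- wide_body_mid (a point): The wide body cover of a sensor shield: white plastic round cup standing mouth-down, 62 mm in diameter, 50 mm tall, straight sides with grey louvre bands, flat closed roof with four small screws. Wall 3.5 mm, roof 5 mm, hollow and open below, so it fits over a sensor. The point is on its axis half-way up, 25 mm above its rim; z points up, towards its roof. About 45 g.
- wide_cap_mid (a point): The wide rain cap of a sensor shield: shallow white plastic round cup standing mouth-down, 62 mm in diameter, 34 mm tall without the stub, plain sides, and on its roof a central stub 16 mm across and 8 mm high with a grey ring round it. Wall 3.5 mm, roof 5 mm, open below. The point is on its axis half-way up the sides, 17 mm above its rim; z points up, towards its roof. About 35 g.
- narrow_body_mid (a point): The narrow body cover of a sensor shield: white plastic round cup standing mouth-down, 46 mm in diameter, 50 mm tall, straight sides with grey louvre bands, flat closed roof with four small screws. Wall 3.5 mm, roof 5 mm, hollow and open below, so it fits over a sensor. The point is on its axis half-way up, 25 mm above its rim; z points up, towards its roof. About 32 g.
- narrow_cap_mid (a point): The narrow rain cap of a sensor shield: shallow white plastic round cup standing mouth-down, 46 mm in diameter, 34 mm tall without the stub, plain sides, and on its roof a central stub 16 mm across and 8 mm high with a grey ring round it. Wall 3.5 mm, roof 5 mm, open below. The point is on its axis half-way up the sides, 17 mm above its rim; z points up, towards its roof. About 24 g.
- large_base: The large round grey metal base plate, fixed to the bench, 96 mm in diameter, 12 mm thick, with a dark ring about 62 mm across on its top where a cover's rim belongs and at its centre a black sensor 20 mm across that stands 10 mm above the plate. Origin at the centre of its underside (bench level), z up: the seating surface is 12 mm above the origin. It stands somewhere else at each start.
- small_base: The small round grey metal base plate, fixed to the bench, 70 mm in diameter, 12 mm thick, with a dark ring about 46 mm across on its top where a cover's rim belongs and at its centre a black sensor 20 mm across that stands 10 mm above the plate. Origin at the centre of its underside (bench level), z up: the seating surface is 12 mm above the origin. It stands somewhere else at each start.
- square_cover: Bystander: a square white box cover 54 x 54 x 32 mm with four corner screws; loose, not part of this job. Origin at the centre of its underside.
- cable_gland: Bystander: a small upright black and grey cable gland, 30 mm across, 38 mm tall; loose, not part of this job. Origin at the centre of its underside.
Mind the look-alikes: they are no part of the job. What is shaped like the part that bears wide_body_mid but orange or red is not meant.

How it is judged:
At the end, for the whole second after the job is handed in: Body covers mouth-down on their bases (wide on large, narrow on small), axes within 10 mm, height 4 mm; each cap on the body of its width, axes within 10 mm, height 5 mm; all within 0.08 rad of upright and at rest (0.02 m/s, 0.2 rad/s); square cover and cable gland within 30 mm of their start (horizontal distance between wide_body_mid and large_base below 0.01 m and z of wide_body_mid in the frame of large_base between 0.033 and 0.041 m and angle between each of wide_body_mid, wide_cap_mid, narrow_body_mid, narrow_cap_mid's own z axis and vertical below 0.08 rad and horizontal distance between wide_cap_mid and wide_body_mid below 0.01 m and z of wide_cap_mid in the frame of large_base between 0.074 and 0.084 m and linear speed of each of wide_body, wide_cap, narrow_body, narrow_cap below 0.02 m/s and angular speed of each of wide_body, wide_cap, narrow_body, narrow_cap below 0.2 rad/s and horizontal distance between narrow_body_mid and small_base below 0.01 m and z of narrow_body_mid in the frame of small_base between 0.033 and 0.041 m and horizontal distance between narrow_cap_mid and narrow_body_mid below 0.01 m and z of narrow_cap_mid in the frame of small_base between 0.074 and 0.084 m and distance of each of square_cover, cable_gland from where it was at the start of the episode below 0.03 m); the robot touches nothing.
It fails at once if a cover or cap is dropped or thrown (faster than 0.6 m/s while out of the fingers: a fall of about 18 mm) ((contact force between the fingers and wide_body below 0.05 N and linear speed of wide_body above 0.6 m/s) or (contact force between the fingers and wide_cap below 0.05 N and linear speed of wide_cap above 0.6 m/s) or (contact force between the fingers and narrow_body below 0.05 N and linear speed of narrow_body above 0.6 m/s) or (contact force between the fingers and narrow_cap below 0.05 N and linear speed of narrow_cap above 0.6 m/s)).
It fails at once if the square cover or the cable gland is moved by more than 30 mm (distance of any of square_cover, cable_gland from where it was at the start of the episode above 0.03 m).
It also fails if it takes over 99 s, if anything falls off the work surface, if the arm or the gripper's body presses on something with over 40 N, if the wrist force passes 120 N, or if a joint passes its speed limit or range.

## Working session

There is one attempt and no reset: what is moved stays moved. The work goes in short steps, Python scripts to look and compute and a tool call to move; the robot and the scene stay as the last step left them, time stands still between calls to the robot, and variables do not carry over. Pictures are saved under pics/ and viewed, and the job is handed in when it is done.

Besides the shell and the picture viewer there is one more tool, called by a JSON object that holds its "api" and its "payload". send_rows: Moves the arm, as the interface text tells. Its arguments: {"type":"object","properties":{"series":{"type":"array"}},"required":["series"]}

```bash
mkdir -p pics; ls
cat > h.py <<'E'
import numpy as np, cv2
from bench import monitor, imaging, workorder, spotter
def K(m):
    f=200/np.tan(np.radians(m['fov_y'])/2)
    return np.array([[f,0,m['cx']],[0,f,m['cy']],[0,0,1.]]), np.array(m['distortion'],float)
def cloud(cam):
    m=imaging.camera_model(cam); im,d=imaging.read_camera(cam)
    k,D=K(m); u,v=np.meshgrid(np.arange(640.),np.arange(400.))
    p=cv2.undistortPoints(np.stack([u.ravel(),v.ravel()],1)[:,None],k,D)[:,0].reshape(400,640,2)
    P=np.dstack([p*d[...,None],d]); E=np.array(m['extrinsics'])
    W=P@E[:3,:3].T+E[:3,3]; W[d==0]=np.nan
    return im,d,W,m
def save(im,n): cv2.imwrite('pics/'+n,im[...,::-1])
E
python3 - <<'E'
from h import *
s=monitor.read_state(); print(s['time'],s['tcp_pos'],s['eef_rot'],s['gripper_width'])
for c in ('scene','top','wrist'):
    im,d,W,m=cloud(c); save(im,c+'0.png'); np.savez(''+c+'0.npz',im=im,d=d,W=W); print(c,m['fov_y'],m['cx'],m['cy'],m['distortion'],np.round(m['extrinsics'],3).tolist())
    if c!='wrist':
      for n in ['wide_body_mid','wide_cap_mid','narrow_body_mid','narrow_cap_mid','large_base','small_base','square_cover','cable_gland']:
        for r in spotter.look_for(c,n)[:3]: print(c,n,round(r['score'],2),np.round(r['extent']).tolist())
print(monitor.read_state()['time'])
E
```

```text
pics
0.0 [ 0.17863355 -0.62420058  0.19484952] [-3.10920528e+00 -4.36363379e-01  3.28660887e-04] 0.08555326802234513
scene 52.87312876401277 315.70489109634997 199.1718832711853 [-0.01196263  0.          0.          0.          0.        ] [[-0.139, 0.671, -0.728, 1.107], [0.99, 0.095, -0.101, 0.038], [0.001, -0.735, -0.678, 0.609], [0.0, 0.0, 0.0, 1.0]]
scene wide_body_mid 0.87 [247.0, 155.0, 272.0, 182.0]
scene wide_body_mid 0.78 [209.0, 140.0, 242.0, 174.0]
scene wide_body_mid 0.78 [161.0, 159.0, 190.0, 195.0]
scene wide_cap_mid 0.64 [289.0, 185.0, 320.0, 215.0]
scene narrow_body_mid 0.56 [287.0, 183.0, 319.0, 214.0]
scene large_base 0.67 [166.0, 225.0, 214.0, 267.0]
scene large_base 0.63 [197.0, 170.0, 229.0, 207.0]
scene small_base 0.66 [369.0, 255.0, 408.0, 290.0]
scene square_cover 0.83 [451.0, 266.0, 492.0, 299.0]
scene cable_gland 0.61 [290.0, 237.0, 302.0, 259.0]
top 49.35326546556502 317.5995222167164 196.12735716387394 [-0.00534662  0.          0.          0.          0.        ] [[0.026, -0.995, 0.092, 0.425], [-0.999, -0.028, -0.02, -0.033], [0.023, -0.092, -0.996, 1.039], [0.0, 0.0, 0.0, 1.0]]
top wide_body_mid 0.95 [408.0, 258.0, 435.0, 285.0]
top wide_body_mid 0.85 [446.0, 180.0, 478.0, 210.0]
top wide_body_mid 0.8 [364.0, 244.0, 394.0, 271.0]
top wide_cap_mid 0.61 [315.0, 200.0, 343.0, 230.0]
top narrow_body_mid 0.76 [141.0, 209.0, 174.0, 231.0]
top narrow_cap_mid 0.53 [245.0, 204.0, 266.0, 218.0]
top large_base 0.73 [394.0, 135.0, 433.0, 178.0]
top small_base 0.59 [236.0, 132.0, 267.0, 163.0]
top square_cover 0.86 [180.0, 125.0, 206.0, 153.0]
top cable_gland 0.4 [318.0, 146.0, 331.0, 163.0]
wrist 63.538834287163326 324.15157660056684 196.69468054563296 [-0.04359393  0.          0.          0.          0.        ] [[0.275, -0.913, -0.3, 0.255], [-0.961, -0.261, -0.086, -0.602], [0.001, 0.312, -0.95, 0.375], [0.0, 0.0, 0.0, 1.0]]
0.95
```

View pics/scene0.png

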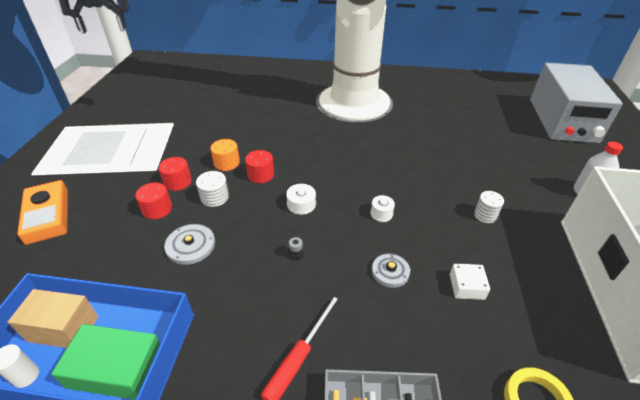

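View pics/top0.png

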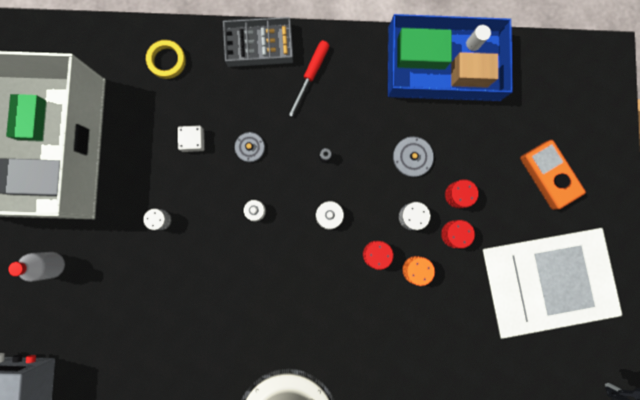

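View pics/wrist0.png

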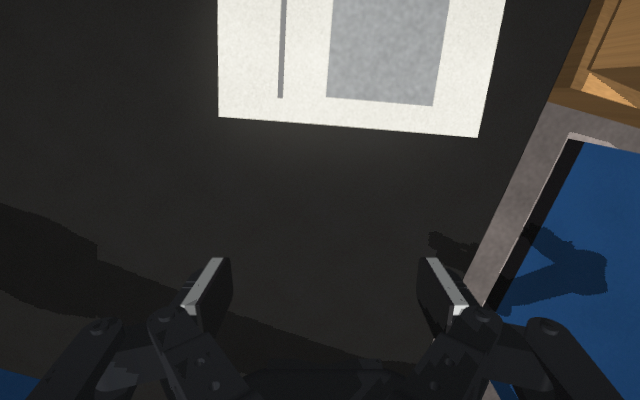

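The white wide body is at top (415,216), the wide cap at (330,215), the narrow cap at (254,210) and the narrow body at (155,219). The large base is at (413,156) and the small base at (249,146). Next I'll measure them.

```bash
cat > m.py <<'E'
from h import *
seeds={'wide_body':(415,216),'wide_cap':(330,215),'narrow_cap':(254,210),'narrow_body':(155,219),'large_base':(413,156),'small_base':(249,146),'square':(190,139),'gland':(326,154),'red1':(462,194),'red2':(459,234),'red3':(378,255),'or':(419,271)}
if __name__=='__main__':
  t=np.load('top0.npz'); W=t['W']; im=t['im']
  print('table z', np.nanmedian(W[180:195,270:300,2]))
  for n,(u,v) in seeds.items():
    w=W[v-28:v+28,u-28:u+28].reshape(-1,3)
    c=W[v-3:v+4,u-3:u+4].reshape(-1,3); 
    hi=w[:,2]>0.006 if 'base' in n else w[:,2]>np.nanmedian(c[:,2])-.02
    r=np.linalg.norm(w[:,:2]-np.nanmedian(c,0)[:2],axis=1)
    s=w[hi&(r<.06)]
    (cx,cy),rad=cv2.minEnclosingCircle(s[:,:2].astype(np.float32))
    lo,h_=np.percentile(s[:,:2],[1,99],axis=0)
    print(n,'zmed',np.round(np.median(s[:,2]),4),'circ',round(cx,4),round(cy,4),'r',round(rad,4),'mean',s[:,:2].mean(0).round(4),'mid',((lo+h_)/2).round(4),(h_-lo).round(3),len(s))
  crops=[]
  big=cv2.resize(im[110:300,130:490],None,fx=2.2,fy=2.2,interpolation=cv2.INTER_CUBIC); save(big,'topzoom.png')
  s=np.load('scene0.npz')['im']; save(cv2.resize(s[130:310,140:510],None,fx=2.15,fy=2.15,interpolation=cv2.INTER_CUBIC),'scenezoom.png')
E
python3 m.py
```

```text
table z -2.737264755592328e-05
wide_body zmed 0.0497 circ 0.4776 -0.2793 r 0.0315 mean [ 0.4772 -0.2776] mid [ 0.4774 -0.2785] [0.059 0.059] 607
wide_cap zmed 0.0342 circ 0.4751 -0.0821 r 0.031 mean [ 0.4749 -0.082 ] mid [ 0.4751 -0.0823] [0.058 0.058] 559
narrow_cap zmed 0.0344 circ 0.4814 0.0935 r 0.0231 mean [0.4809 0.0927] mid [0.4808 0.093 ] [0.043 0.043] 317
narrow_body zmed 0.05 circ 0.4543 0.3142 r 0.0238 mean [0.4534 0.3125] mid [0.4532 0.3142] [0.043 0.044] 374
large_base zmed 0.0122 circ 0.6209 -0.2788 r 0.0513 mean [ 0.6215 -0.2803] mid [ 0.6219 -0.2802] [0.09  0.089] 1233
small_base zmed 0.0128 circ 0.6405 0.102 r 0.0473 mean [0.6328 0.1123] mid [0.6328 0.1124] [0.066 0.066] 666
square zmed 0.0318 circ 0.6462 0.2497 r 0.036 mean [0.6455 0.2483] mid [0.6462 0.2494] [0.054 0.054] 593
gland zmed 0.0379 circ 0.6167 -0.069 r 0.0131 mean [ 0.6161 -0.0686] mid [ 0.6165 -0.0684] [0.024 0.023] 101
red1 zmed 0.0495 circ 0.5335 -0.3907 r 0.0319 mean [ 0.5322 -0.3885] mid [ 0.5324 -0.3902] [0.058 0.059] 627
red2 zmed 0.0495 circ 0.4386 -0.382 r 0.0316 mean [ 0.4386 -0.3795] mid [ 0.439  -0.3811] [0.059 0.059] 639
red3 zmed 0.0497 circ 0.3859 -0.1954 r 0.0313 mean [ 0.3862 -0.1944] mid [ 0.3866 -0.1945] [0.058 0.058] 612
or zmed 0.0496 circ 0.3521 -0.2896 r 0.0312 mean [ 0.3525 -0.2881] mid [ 0.3529 -0.2891] [0.058 0.059] 637
```

View pics/topzoom.png

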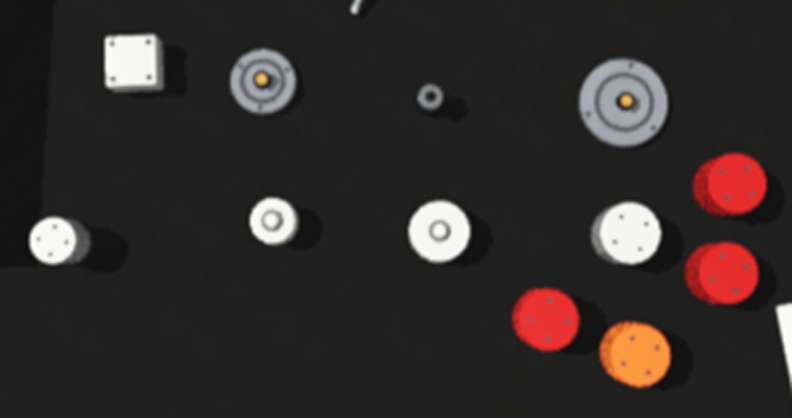

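View pics/scenezoom.png

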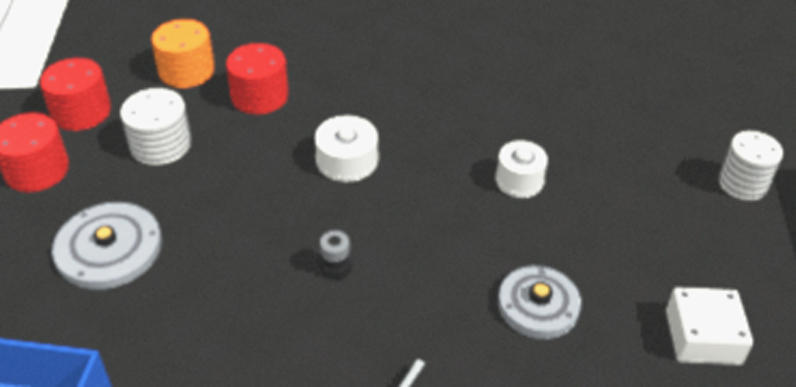

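```bash
cat > m2.py <<'E'
from h import *
from m import seeds
from scipy.optimize import least_squares
def faces(W,im,names=seeds):
  out={}
  for n,(u,v) in names.items():
    if n not in seeds: continue
    c=W[v-3:v+4,u-3:u+4].reshape(-1,3); z0=np.nanmedian(c[:,2]) if 'base' not in n else .012
    w=W[v-28:v+28,u-28:u+28]; r=np.linalg.norm(w[...,:2]-np.nanmedian(c,0)[:2],axis=2)
    zt={'wide_cap':.034,'narrow_cap':.034}.get(n,z0)
    mask=((abs(w[...,2]-zt)<.003)&(r<.06)).astype(np.uint8)
    if n in('wide_cap','narrow_cap'): mask|=((w[...,2]>.03)&(r<.02)).astype(np.uint8)
    nn,l,st,_=cv2.connectedComponentsWithStats(mask); k=1+np.argmax(st[1:,4])
    cs,_=cv2.findContours((l==k).astype(np.uint8),cv2.RETR_EXTERNAL,cv2.CHAIN_APPROX_NONE)
    b=max(cs,key=len)[:,0]; p=w[b[:,1],b[:,0],:2]
    f=least_squares(lambda q:np.hypot(p[:,0]-q[0],p[:,1]-q[1])-q[2],[*p.mean(0),.03],loss='soft_l1',f_scale=.001)
    out[n]=f.x; print(n,f.x.round(4),'rms',np.sqrt(np.mean(f.fun**2)).round(4),'z',round(float(z0),4))
  return out
if __name__=='__main__':
  t=np.load('top0.npz'); faces(t['W'],t['im'])
  for n in ['large_base','small_base','wide_body_mid','narrow_cap_mid','narrow_body_mid','wide_cap_mid']:
    for r in spotter.place_of('top',n)[:2]: print(n,r['score'],r['location'])
E
python3 m2.py
```

```text
wide_body [ 0.4777 -0.2789  0.0293] rms 0.0012 z 0.0501
wide_cap [ 0.4752 -0.082   0.0295] rms 0.0013 z 0.0395
narrow_cap [0.4813 0.0932 0.0216] rms 0.0009 z 0.0408
narrow_body [0.4533 0.3147 0.0215] rms 0.0021 z 0.0503
large_base [ 0.6219 -0.2809  0.0463] rms 0.0012 z 0.012
small_base [0.6334 0.1128 0.0336] rms 0.001 z 0.012
square [0.6468 0.2505 0.0283] rms 0.0033 z 0.0318
gland [ 0.6168 -0.0689  0.0116] rms 0.0009 z 0.0386
red1 [ 0.5331 -0.3912  0.0296] rms 0.0012 z 0.0505
red2 [ 0.439  -0.3819  0.0297] rms 0.001 z 0.05
red3 [ 0.3859 -0.1955  0.0297] rms 0.001 z 0.0497
or [ 0.3521 -0.29    0.0297] rms 0.0008 z 0.0499
large_base 0.97 [155.8, 412.6]
wide_body_mid 0.78 [192.3, 461.4]
wide_body_mid 0.66 [255.9, 377.8]
narrow_cap_mid 0.84 [211.5, 253.0]
narrow_body_mid 0.66 [217.8, 155.9]
wide_cap_mid 0.64 [216.4, 327.7]
```

{"api": "send_rows", "payload": {"series": [0,3,3.4,0,0,0,0,0,6,6.9,0,0,0,0,0,9,10.4,0,0,0,0,0,12,13.8,0,0,0,0,0,15,17.3,0,0,0,0]}}

```text
time: 1.75
tcp_pos: [0.3299, -0.4506, 0.1962]
eef_rot: [3.11, 0.436, 0.0]
force: [1.8, -1.1, 0.1]
gripper_width: 0.0855
```

{"api": "send_rows", "payload": {"series": [0,3,3.4,0,0,0,0,0,6,6.9,0,0,0,0,0,9,10.4,0,0,0,0,0,12,13.8,0,0,0,0,0,14.9,17.2,0,0,0,0]}}

```text
time: 2.25
tcp_pos: [0.4791, -0.2785, 0.1963]
eef_rot: [3.11, 0.436, 0.001]
force: [0.9, -1.1, 0.0]
gripper_width: 0.0852
```

```bash
cat > wl.py <<'E'
from h import *
import sys
def wrist(name,zt,near,tol=.004,rmax=.05):
  s=monitor.read_state(); im,d,W,m=cloud('wrist'); save(im,name)
  print('t',s['time'],'tcp',s['tcp_pos'].round(4) if hasattr(s['tcp_pos'],'round') else s['tcp_pos'],'w',s['gripper_width'],'F',np.round(s['force'],1))
  r=np.hypot(W[...,0]-near[0],W[...,1]-near[1])
  mask=((abs(W[...,2]-zt)<tol)&(r<rmax)).astype(np.uint8)
  nn,l,st,_=cv2.connectedComponentsWithStats(mask)
  if nn<2: print('none'); return W
  k=1+np.argmax(st[1:,4]); p=W[l==k]
  cs,_=cv2.findContours((l==k).astype(np.uint8),cv2.RETR_EXTERNAL,cv2.CHAIN_APPROX_NONE)
  b=max(cs,key=len)[:,0]; q=W[b[:,1],b[:,0],:2]
  (cx,cy),R=cv2.minEnclosingCircle(q.astype(np.float32))
  from scipy.optimize import least_squares
  f=least_squares(lambda a:np.hypot(q[:,0]-a[0],q[:,1]-a[1])-a[2],[cx,cy,R],loss='soft_l1',f_scale=.001)
  # plane tilt
  A=np.c_[p[:,:2]-p[:,:2].mean(0),np.ones(len(p))]; sl=np.linalg.lstsq(A,p[:,2],rcond=None)[0]
  print('circle',f.x.round(4),'rms',np.sqrt(np.mean(f.fun**2)).round(4),'z',np.median(p[:,2]).round(4),'tilt',np.hypot(sl[0],sl[1]).round(3),'n',len(p))
  return W
if __name__=='__main__': wrist(sys.argv[1],*[float(sys.argv[2])],(float(sys.argv[3]),float(sys.argv[4])))
E
python3 wl.py w1.png 0.05 0.478 -0.279
```

```text
t 2.25 tcp [ 0.4791 -0.2785  0.1963] w 0.08517373145212769 F [ 0.9 -1.1  0. ]
circle [ 0.4772 -0.2807  0.0304] rms 0.0004 z 0.0507 tilt 0.007 n 2721
```

View pics/w1.png

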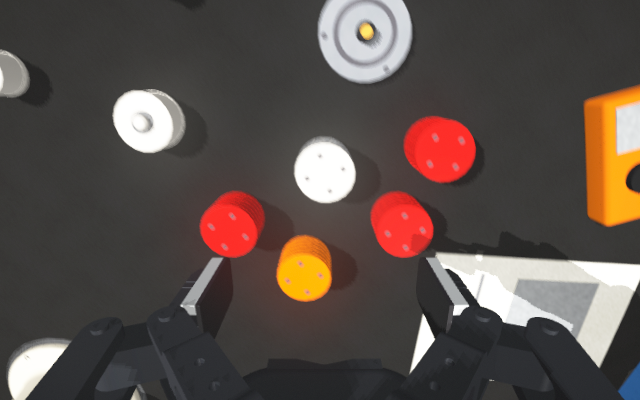

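{"api": "send_rows", "payload": {"series": [0,-0.15,-0.1,-5,0,0,0,0,-0.15,-0.1,-10,0,0,0,0,-0.15,-0.1,-14,0,0,0,0,-0.15,-0.1,-16.5,0,0,0,0,-0.15,-0.1,-18,0,0,0]}}

```text
time: 2.8
tcp_pos: [0.4748, -0.2802, 0.0135]
eef_rot: [-3.109, -0.436, 0.004]
force: [-0.3, 0.9, 0.0]
gripper_width: 0.0853
```

{"api": "send_rows", "payload": {"series": [60,0,0,0,0,0,0,120,0,0,0,0,0,0,255,0,0,0,0,0,0,255,0,0,0,0,0,0,255,0,0,0,0,0,0]}}

```text
time: 3.3
tcp_pos: [0.4771, -0.2815, 0.017]
eef_rot: [3.11, 0.436, 0.002]
force: [-0.9, -0.3, -0.4]
gripper_width: 0.0124
```

{"api": "send_rows", "payload": {"series": [255,0,0,0,0,0,0,255,0,0,0,0,0,0,255,0,0,0,0,0,0]}}

```text
time: 3.6
tcp_pos: [0.4764, -0.2809, 0.016]
eef_rot: [3.111, 0.436, 0.0]
force: [1.0, 0.7, 0.3]
gripper_width: -0.0002
```

The fingers shut to zero, so the grasp missed. I'll look.

Run:
```python
from h import *
for c in('scene','wrist'):
    im,d,W,m=cloud(c); save(im,c+'2.png'); np.savez(c+'2.npz',im=im,d=d,W=W)
```

```text
(no output)
```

View pics/scene2.png

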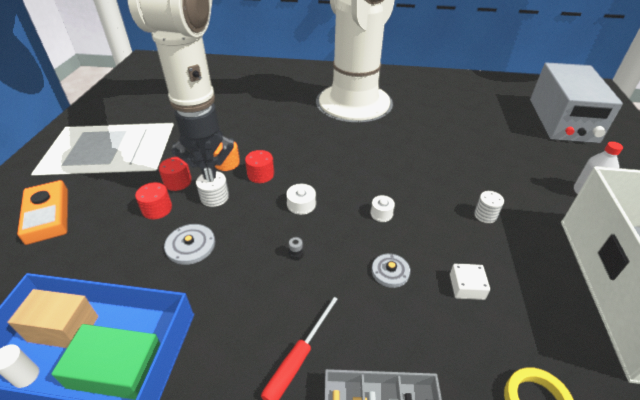

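View pics/wrist2.png

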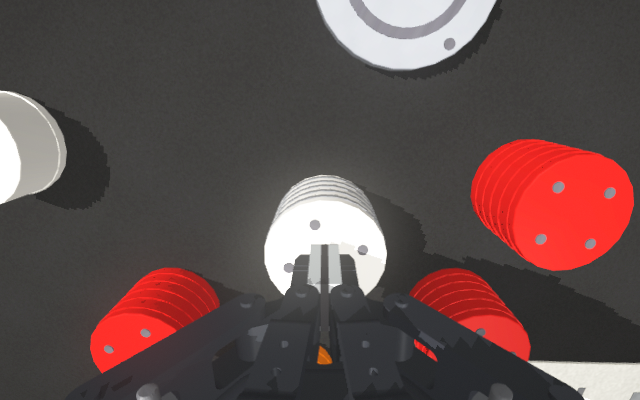

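Run:
```python
import numpy as np
for c,pts in(('wrist',[(325,250),(325,270),(318,290),(340,290),(345,262),(330,230),(300,230)]),('scene',[(208,172),(208,165),(205,150),(212,178),(212,184),(206,176)])):
    t=np.load(c+'2.npz'); 
    for u,v in pts: print(c,u,v,t['d'][v,u].round(3),t['W'][v,u].round(4))
    if c=='wrist':
        m=np.linspace(240,330,10).astype(int)
        print(t['W'][m,325].round(3).tolist())
```

```text
wrist 325 250 0.147 [ 0.4866 -0.2775  0.0623]
wrist 325 270 0.132 [ 0.4862 -0.2775  0.079 ]
wrist 318 290 0.115 [ 0.4873 -0.2745  0.0958]
wrist 340 290 0.116 [ 0.489  -0.2823  0.095 ]
wrist 345 262 0.144 [ 0.4856 -0.287   0.0668]
wrist 330 230 0.156 [ 0.4922 -0.2784  0.0514]
wrist 300 230 0.157 [ 0.4879 -0.2645  0.0508]
[[0.486, -0.278, 0.05], [0.487, -0.277, 0.062], [0.487, -0.277, 0.072], [0.486, -0.278, 0.079], [0.487, -0.277, 0.087], [0.484, -0.278, 0.089], [0.479, -0.279, 0.089], [0.476, -0.28, 0.091], [0.471, -0.282, 0.09], [0.467, -0.283, 0.091]]
scene 208 172 0.844 [ 0.4854 -0.2771  0.0789]
scene 208 165 0.828 [ 0.4872 -0.2726  0.0993]
scene 205 150 0.8 [ 0.489  -0.2709  0.1386]
scene 212 178 0.855 [ 0.4847 -0.2715  0.0626]
scene 212 184 0.861 [ 0.489  -0.2724  0.0494]
scene 206 176 0.85 [ 0.4871 -0.2828  0.0688]
```

Run:
```python
from h import *
from scipy.spatial.transform import Rotation as R
s=monitor.read_state(); m=imaging.camera_model('wrist'); E=np.array(m['extrinsics'])
Rt=R.from_rotvec(s['eef_rot']).as_matrix()
print(s); print('cam in tool now',(Rt.T@(E[:3,3]-s['tcp_pos'])).round(4),(Rt.T@E[:3,:3]).round(3).tolist())
Rt=R.from_rotvec([-3.10920528e+00,-4.36363379e-01,3.28660887e-04]).as_matrix()
print('start',(Rt.T@(np.array([0.255,-.602,.375])-np.array([0.17863355,-0.62420058,0.19484952]))).round(4))
t=np.load('wrist2.npz');W=t['W'];T=R.from_rotvec(s['eef_rot']).as_matrix()
P=(W-np.array(s['tcp_pos']))@T
sel=(t['d']<.2)&(t['d']>0)&(np.arange(400)[:,None]>235)
for v in range(236,400,12):
    q=P[v][sel[v]]; print(v,np.round(P[v,325],3),np.round(P[v,308],3), W[v,325].round(3))
t=np.load('wrist0.npz');d=t['d'];print('start z of finger px', [t['W'][v,u].round(3).tolist() for u,v in((200,290),(445,290),(215,262),(430,265))])
```

```text
{'time': 3.7, 'q': array([ 0.87583339,  0.59718642, -0.49789234,  1.91786165,  0.41490974,
        0.72897139, -1.15597451]), 'qvel': array([-1.16059805e-03,  2.93691916e-03,  1.28647751e-03,  2.02460592e-04,
       -1.30807074e-03,  2.00189993e-03, -6.64701838e-05]), 'effort': array([ 1.34128585e-02, -5.22762501e+01, -7.45494828e+00, -1.93755394e+01,
        9.36475641e-03,  1.53415600e-03,  3.02958624e-04]), 'tcp_pos': array([ 0.4763988 , -0.28085465,  0.0158957 ]), 'eef_rot': array([-3.11106890e+00, -4.36589928e-01, -2.05287124e-05]), 'force': array([-0.01830529, -0.31976447,  0.42261557]), 'ft_torque': array([-0.01795112,  0.01070094,  0.06562268]), 'gripper_width': 0.00023264904868629667}
cam in tool now [ 0.0799 -0.001  -0.1788] [[-0.0, -0.95, -0.312], [1.0, -0.0, 0.001], [-0.001, -0.312, 0.95]]
start [ 0.0795 -0.0007 -0.1801]
236 [ 0.013 -0.    -0.036] [ 0.012 -0.009 -0.034] [ 0.489 -0.277  0.052]
248 [ 0.011 -0.    -0.046] [ 0.006 -0.009 -0.035] [ 0.487 -0.277  0.061]
260 [ 0.011 -0.    -0.056] [ 0.007 -0.008 -0.049] [ 0.487 -0.277  0.072]
272 [ 0.011 -0.001 -0.066] [ 0.007 -
[... 175 characters left out ...]
08 [ 0.    -0.001 -0.074] [ 0.011 -0.006 -0.088] [ 0.476 -0.28   0.09 ]
320 [-0.005 -0.001 -0.075] [ 0.012 -0.006 -0.096] [ 0.471 -0.282  0.09 ]
332 [-0.089 -0.     0.015] [ 0.017 -0.005 -0.106] [ 0.391 -0.305  0.001]
344 [-0.101 -0.     0.016] [ 0.014 -0.005 -0.108] [ 0.379 -0.308  0.   ]
356 [-0.104 -0.     0.007] [ 0.008 -0.005 -0.107] [ 0.376 -0.309  0.008]
368 [ 0.011 -0.001 -0.113] [ 0.01  -0.005 -0.112] [ 0.487 -0.277  0.129]
380 [ 0.011 -0.001 -0.117] [ 0.011 -0.005 -0.117] [ 0.486 -0.277  0.133]
392 [ 0.01  -0.001 -0.12 ] [ 0.01  -0.005 -0.12 ] [ 0.486 -0.277  0.136]
start z of finger px [[0.177, -0.577, 0.274], [0.202, -0.663, 0.275], [0.177, -0.576, 0.254], [0.201, -0.664, 0.255]]
```

Both cameras put the shut fingertips at z≈0.052, just over the roof at 0.050, while the reported TCP is z=0.016. The cup hasn't moved. It looks as if the real tips are about 36 mm behind the reported TCP, so I'll lift and measure that.

{"api": "send_rows", "payload": {"series": [255,0,0,4,0,0,0,255,0,0,8,0,0,0,255,0,0,8,0,0,0]}}

```text
time: 4.0
tcp_pos: [0.4805, -0.2825, 0.101]
eef_rot: [3.105, 0.436, 0.011]
force: [1.3, 0.4, -0.1]
gripper_width: 0.0001
```

Run:
```python
from h import *
from scipy.spatial.transform import Rotation as R
s=monitor.read_state(); print(s['tcp_pos'],s['gripper_width'],s['force'])
im,d,W,m=cloud('wrist'); save(im,'w3.png'); T=R.from_rotvec(s['eef_rot']).as_matrix()
P=(W-np.array(s['tcp_pos']))@T
for v in range(225,300,4): print(v,np.round(P[v,325],3),np.round(P[v,315],3),np.round(P[v,335],3), W[v,325].round(3))
im,d,W,m=cloud('scene'); P=(W-np.array(s['tcp_pos']))@T
near=(np.hypot(P[...,0],P[...,1])<.02)&(P[...,2]<.01)&(P[...,2]>-.12)
print('scene tip', np.nanmax(P[...,2][near]), np.percentile(P[...,2][near],[90,97]))
near=(np.hypot(P[...,0],P[...,1])<.04)&(P[...,2]<.03)&(P[...,2]>-.14)
h=np.histogram(P[...,2][near],bins=np.arange(-.14,.031,.01));print(list(zip(h[1].round(2),h[0])))
```

```text
[ 0.48045935 -0.28249865  0.1009661 ] 0.000104770347800339 [ 1.28907817  0.41738769 -0.07216367]
225 [-0.018 -0.     0.05 ] [-0.018 -0.008  0.05 ] [-0.018  0.008  0.05 ] [ 0.463 -0.288  0.05 ]
229 [-0.021 -0.     0.049] [-0.021 -0.008  0.049] [-0.022  0.008  0.051] [ 0.461 -0.288  0.052]
233 [-0.025 -0.     0.05 ] [-0.025 -0.008  0.05 ] [-0.025  0.008  0.05 ] [ 0.457 -0.289  0.05 ]
237 [-0.028 -0.     0.049] [-0.028 -0.008  0.05 ] [-0.028  0.008  0.05 ] [ 0.454 -0.29   0.052]
241 [-0.032 -0.     0.05 ] [-0.031 -0.008  0.05 ] [-0.032  0.008  0.05 ] [ 0.45  -0.291  0.051]
245 [ 0.011 -0.    -0.041] [ 0.011 -0.005 -0.041] [ 0.011  0.004 -0.041] [ 0.49  -0.279  0.142]
249 [ 0.011 -0.    -0.045] [ 0.011 -0.005 -0.046] [ 0.011  0.004 -0.046] [ 0.49  -0.279  0.146]
253 [ 0.011 -0.    -0.049] [ 0.011 -0.005 -0.05 ] [ 0.011  0.004 -0.049] [ 0.49  -0.279  0.15 ]
257 [ 0.011 -0.001 -0.053] [ 0.011 -0.005 -0.053] [ 0.011  0.004 -0.053] [ 0.49  -0.279  0.154]
261 [ 0.01  -0.001 -0.056] [ 0.011 -0.005 -0.057] [ 0.011  0.004 -0.056] [ 0.49  -0.279  0.157]
265 [ 0.011 -0.001 -0.059] [ 0.011 -0.005 -
[... 768 characters left out ...]
0.083] [ 0.012  0.003 -0.084] [ 0.485 -0.28   0.175]
scene tip -0.03315973734477048 [-0.04651336 -0.03952201]
[(np.float64(-0.14), np.int64(240)), (np.float64(-0.13), np.int64(186)), (np.float64(-0.12), np.int64(145)), (np.float64(-0.11), np.int64(151)), (np.float64(-0.1), np.int64(149)), (np.float64(-0.09), np.int64(221)), (np.float64(-0.08), np.int64(94)), (np.float64(-0.07), np.int64(69)), (np.float64(-0.06), np.int64(67)), (np.float64(-0.05), np.int64(62)), (np.float64(-0.04), np.int64(19)), (np.float64(-0.03), np.int64(0)), (np.float64(-0.02), np.int64(0)), (np.float64(-0.01), np.int64(0)), (np.float64(0.0), np.int64(0)), (np.float64(0.01), np.int64(0)), (np.float64(0.02), np.int64(0))]
```

View pics/w3.png

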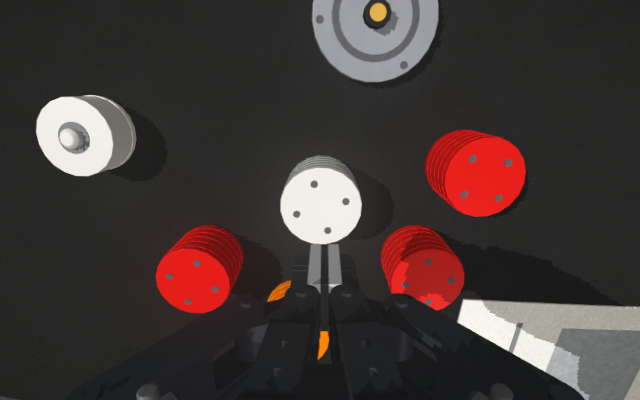

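The tips are about 37 mm behind the reported TCP, consistently across both cameras. I'll use that as an offset in z, open, and descend to a reported z of about -0.030.

{"api": "send_rows", "payload": {"series": [0,0.1,0.1,0,0,0,0,0,0.1,0.1,0,0,0,0,0,0.1,0.1,0,0,0,0,0,0.1,0.1,0,0,0,0,0,0.1,0.1,0,0,0,0]}}

```text
time: 4.6
tcp_pos: [0.4772, -0.2797, 0.0955]
eef_rot: [-3.11, -0.437, 0.001]
force: [-0.8, -0.5, -0.3]
gripper_width: 0.0723
```

{"api": "send_rows", "payload": {"series": [0,0,0,-3,0,0,0,0,0,0,-6,0,0,0,0,0,0,-9,0,0,0,0,0,0,-11.5,0,0,0,0,0,0,-12.5,0,0,0]}}

```text
time: 5.1
tcp_pos: [0.4756, -0.2789, -0.0316]
eef_rot: [-3.109, -0.436, 0.005]
force: [-0.4, -0.1, -0.3]
gripper_width: 0.0851
```

{"api": "send_rows", "payload": {"series": [40,0,0,0,0,0,0,70,0,0,0,0,0,0,90,0,0,0,0,0,0,120,0,0,0,0,0,0,200,0,0,0,0,0,0]}}

```text
time: 5.6
tcp_pos: [0.4784, -0.2805, -0.0279]
eef_rot: [3.11, 0.436, 0.003]
force: [-0.5, 0.1, 6.1]
gripper_width: 0.0609
```

{"api": "send_rows", "payload": {"series": [255,0,0,0,0,0,0,255,0,0,0,0,0,0,255,0,0,1,0,0,0,255,0,0,3,0,0,0,255,0,0,5,0,0,0]}}

```text
time: 6.1
tcp_pos: [0.4769, -0.2795, 0.0216]
eef_rot: [-3.11, -0.437, 0.001]
force: [0.8, -0.1, -1.1]
gripper_width: 0.0605
```

Run:
```python
from h import *
s=monitor.read_state(); print(s['time'],s['tcp_pos'],s['gripper_width'],s['force'])
for c in('scene','wrist'):
    im,d,W,m=cloud(c); save(im[120:280,100:360] if c=='scene' else im,c+'4.png')
```

```text
6.1 [ 0.4768945  -0.27953466  0.02158911] 0.060494309077499135 [ 0.81943149 -0.12556291 -1.05763717]
```

View pics/scene4.png

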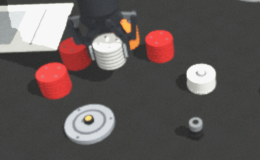

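View pics/wrist4.png

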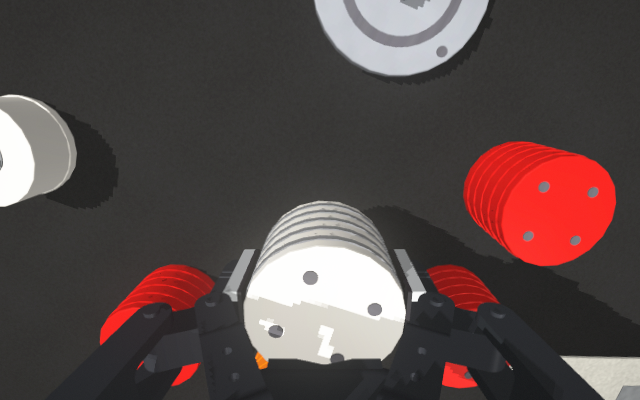

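{"api": "send_rows", "payload": {"series": [255,3,-0.1,1,0,0,0,255,7,-0.1,1,0,0,0,255,11,-0.1,1,0,0,0,255,14,-0.1,1,0,0,0,255,14.4,-0.1,1,0,0,0]}}

```text
time: 6.7
tcp_pos: [0.6253, -0.279, 0.0308]
eef_rot: [-3.11, -0.44, -0.005]
force: [0.7, 1.2, -0.4]
gripper_width: 0.0607
```

{"api": "send_rows", "payload": {"series": [255,0,0,0,0,0,0,255,0,0,0,0,0,0]}}

```text
time: 6.9
tcp_pos: [0.6194, -0.2811, 0.03]
eef_rot: [-3.111, -0.436, 0.004]
force: [-0.4, -0.1, -0.5]
gripper_width: 0.0606
```

```bash
cat > chk.py <<'E'
from h import *
import sys
from wl import wrist
from scipy.optimize import least_squares
def fit(W,zt,near,tol,rmax,tag,rin=0):
  r=np.hypot(W[...,0]-near[0],W[...,1]-near[1])
  mask=((abs(W[...,2]-zt)<tol)&(r<rmax)&(r>=rin)).astype(np.uint8)
  nn,l,st,_=cv2.connectedComponentsWithStats(mask)
  if nn<2: print(tag,'none'); return
  k=1+np.argmax(st[1:,4]); p=W[l==k]
  cs,_=cv2.findContours((l==k).astype(np.uint8),cv2.RETR_EXTERNAL,cv2.CHAIN_APPROX_NONE)
  b=max(cs,key=len)[:,0]; q=W[b[:,1],b[:,0],:2]
  f=least_squares(lambda a:np.hypot(q[:,0]-a[0],q[:,1]-a[1])-a[2],[*q.mean(0),.03],loss='soft_l1',f_scale=.001)
  A=np.c_[p[:,:2]-p[:,:2].mean(0),np.ones(len(p))]; sl=np.linalg.lstsq(A,p[:,2],rcond=None)[0]
  print(tag,'circle',f.x.round(4),'rms',np.sqrt(np.mean(f.fun**2)).round(4),'z',np.median(p[:,2]).round(4),'slope',sl[:2].round(3),'n',len(p))
E
python3 - <<'E'
from chk import *
s=monitor.read_state(); print(s['time'],s['tcp_pos'],s['gripper_width'],s['force'])
for c in('scene','wrist','top'):
    im,d,W,m=cloud(c); save(im,c+'5.png'); np.savez(c+'5.npz',im=im,d=d,W=W)
    fit(W,.012,(.622,-.281),.004,.06,c+' base'); fit(W,.11,(.622,-.281),.006,.05,c+' cup')
E
```

```text
6.9 [ 0.6193783  -0.28110984  0.02999815] 0.060626604220256584 [-0.42518916 -0.05200708 -0.4810664 ]
scene base circle [ 0.6249 -0.2803  0.0439] rms 0.0142 z 0.011 slope [-0.006 -0.003] n 1135
scene cup circle [ 0.6224 -0.2829  0.0306] rms 0.0079 z 0.1066 slope [0.007 0.002] n 647
wrist base circle [ 0.6231 -0.2814  0.0459] rms 0.014 z 0.013 slope [-0.008 -0.003] n 8541
wrist cup circle [ 0.6194 -0.2804  0.0306] rms 0.0058 z 0.1088 slope [-0.013 -0.003] n 17560
top base circle [ 0.6216 -0.2807  0.0452] rms 0.0087 z 0.0118 slope [ 0.003 -0.002] n 462
top cup circle [ 0.5971 -0.2797  0.0131] rms 0.0049 z 0.1081 slope [ 0.092 -0.031] n 124
```

View pics/scene5.png

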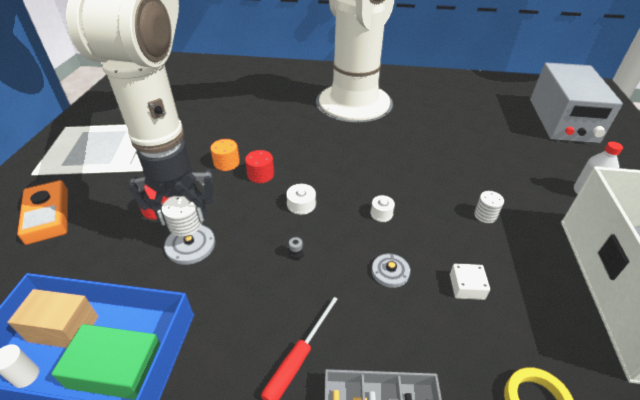

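View pics/wrist5.png

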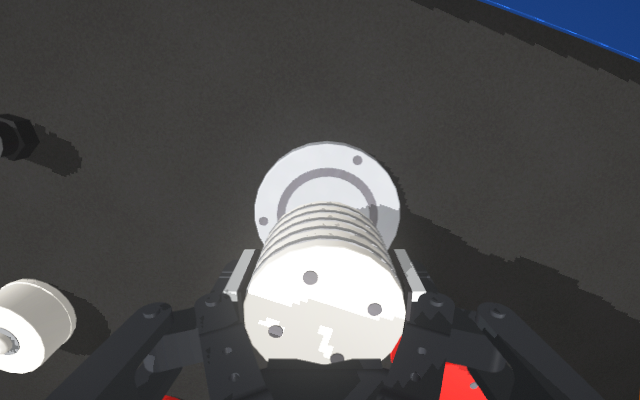

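{"api": "send_rows", "payload": {"series": [255,0.1,0,-1.5,0,0,0,255,0.1,0,-3,0,0,0,255,0.1,0,-4,0,0,0,255,0.1,0,-4.4,0,0,0,255,0.1,0,-4.5,0,0,0]}}

```text
time: 7.55
tcp_pos: [0.6217, -0.2805, -0.0153]
eef_rot: [-3.11, -0.437, 0.002]
force: [-0.0, 0.2, -0.4]
gripper_width: 0.0609
```

{"api": "send_rows", "payload": {"series": [255,0,0,-0.1,0,0,0,255,0,0,-0.2,0,0,0,255,0,0,-0.25,0,0,0,255,0,0,-0.25,0,0,0,255,0,0,-0.25,0,0,0]}}

```text
time: 8.05
tcp_pos: [0.6229, -0.2809, -0.0158]
eef_rot: [3.111, 0.437, 0.001]
force: [-1.5, 0.3, 4.8]
gripper_width: 0.0606
```

Run:
```python
from chk import *
s=monitor.read_state(); print(s['time'],s['tcp_pos'],s['gripper_width'],s['force'])
for c in('wrist','scene'):
    im,d,W,m=cloud(c); save(im,c+'6.png')
    fit(W,.012,(.622,-.281),.004,.06,c+' base'); fit(W,.062,(.622,-.281),.006,.05,c+' cup')
```

```text
8.05 [ 0.62293414 -0.2809403  -0.01580342] 0.06062732383795746 [-1.52892278  0.30773194  4.80965799]
wrist base circle [ 0.6238 -0.2809  0.0446] rms 0.0091 z 0.0128 slope [-0.008 -0.004] n 7975
wrist cup circle [ 0.6234 -0.2797  0.0309] rms 0.0057 z 0.0628 slope [-0.03  -0.009] n 18111
scene base circle [ 0.622  -0.2821  0.0456] rms 0.0088 z 0.0107 slope [-0.006  0.002] n 588
scene cup circle [ 0.626  -0.2822  0.0301] rms 0.0076 z 0.0607 slope [-0.01  -0.013] n 608
```

View pics/wrist6.png

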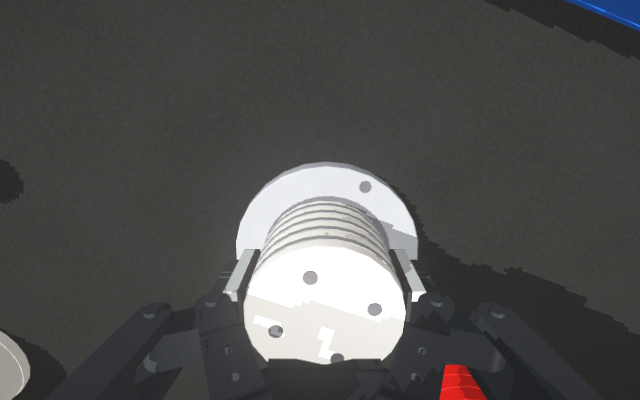

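Seated, with about 5 N contact force. Releasing.

{"api": "send_rows", "payload": {"series": [90,0,0,0,0,0,0,60,0,0,0,0,0,0,30,0,0,0,0,0,0,0,0,0,0,0,0,0,0,0,0,0,0,0,0]}}

```text
time: 8.65
tcp_pos: [0.6222, -0.2809, -0.0169]
eef_rot: [-3.111, -0.436, 0.0]
force: [0.1, 0.2, 0.3]
gripper_width: 0.0851
```

{"api": "send_rows", "payload": {"series": [0,0,0,1,0,0,0,0,0,0,5,0,0,0,0,0,0,9,0,0,0,0,0,0,13,0,0,0,0,0,0,15,0,0,0]}}

```text
time: 9.15
tcp_pos: [0.6248, -0.2814, 0.1388]
eef_rot: [3.108, 0.436, 0.009]
force: [-0.2, 0.3, 0.5]
gripper_width: 0.0855
```

{"api": "send_rows", "payload": {"series": [0,-2.7,3.6,0,0,0,0,0,-5.6,7.6,0,0,0,0,0,-8.5,11.5,0,0,0,0,0,-11.5,15.5,0,0,0,0,0,-14,18.9,0,0,0,0]}}

```text
time: 9.65
tcp_pos: [0.4808, -0.0899, 0.1341]
eef_rot: [3.11, 0.438, 0.0]
force: [0.7, 0.2, 0.5]
gripper_width: 0.0855
```

{"api": "send_rows", "payload": {"series": [0,-0.7,1,0,0,0,0,0,-0.7,1,0,0,0,0,0,-0.7,1,0,0,0,0]}}

```text
time: 9.95
tcp_pos: [0.4767, -0.0831, 0.1342]
eef_rot: [3.11, 0.435, 0.003]
force: [0.4, -0.6, -0.4]
gripper_width: 0.0855
```

Run:
```python
from chk import *
s=monitor.read_state(); print(s['time'],s['tcp_pos'],s['gripper_width'],s['force'])
im,d,W,m=cloud('wrist'); save(im,'w7.png'); fit(W,.034,(.475,-.082),.004,.05,'cap',.0)
im,d,W,m=cloud('top'); save(im,'top7.png'); fit(W,.012,(.622,-.281),.004,.06,'base'); fit(W,.062,(.622,-.281),.006,.05,'body on base'); fit(W,.034,(.475,-.082),.004,.05,'cap',.0)
im,d,W,m=cloud('scene'); save(cv2.resize(im[130:310,140:510],None,fx=2.15,fy=2.15),'s7.png');fit(W,.012,(.622,-.281),.004,.06,'sc base'); fit(W,.062,(.622,-.281),.006,.05,'sc body on base')
```

```text
9.95 [ 0.4766956  -0.0831145   0.13417849] 0.08553578829128439 [ 0.44406161 -0.61875456 -0.40322304]
cap circle [ 0.4742 -0.0831  0.0303] rms 0.0003 z 0.0348 slope [-0.004 -0.001] n 3289
base circle [ 0.6223 -0.2812  0.0456] rms 0.0072 z 0.0118 slope [-0.004  0.002] n 505
body on base circle [ 0.6217 -0.2794  0.0303] rms 0.0007 z 0.0619 slope [ 0.    -0.009] n 580
cap none
sc base circle [ 0.6221 -0.2822  0.0458] rms 0.0089 z 0.0108 slope [0.    0.004] n 668
sc body on base circle [ 0.6215 -0.2807  0.0303] rms 0.0009 z 0.0606 slope [-0.015 -0.008] n 663
```

View pics/s7.png

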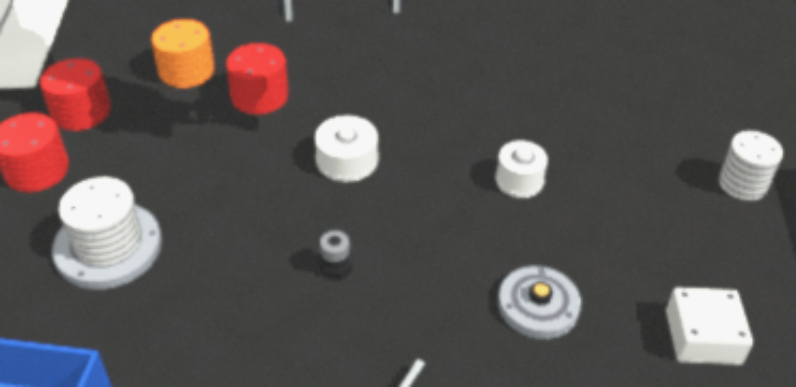

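View pics/w7.png

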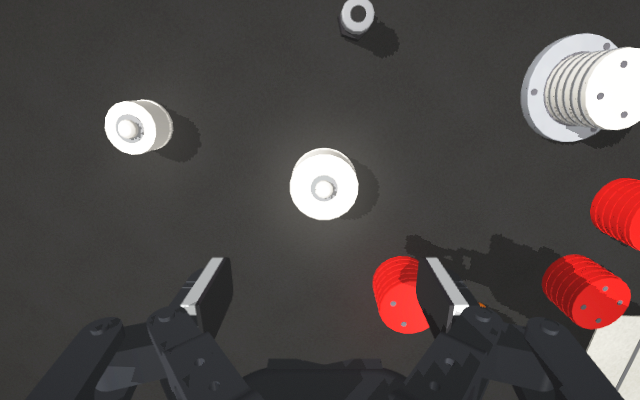

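{"api": "send_rows", "payload": {"series": [0,-0.1,-0.1,-4,0,0,0,0,-0.1,-0.1,-8,0,0,0,0,-0.1,-0.1,-12,0,0,0,0,-0.1,-0.1,-15,0,0,0,0,-0.1,-0.1,-16.6,0,0,0]}}

```text
time: 10.6
tcp_pos: [0.4729, -0.0836, -0.0358]
eef_rot: [-3.11, -0.434, 0.006]
force: [-0.1, 0.1, 0.4]
gripper_width: 0.0856
```

{"api": "send_rows", "payload": {"series": [40,0,0,0,0,0,0,70,0,0,0,0,0,0,90,0,0,0,0,0,0,120,0,0,0,0,0,0,255,0,0,0,0,0,0]}}

```text
time: 11.1
tcp_pos: [0.4752, -0.0833, -0.0317]
eef_rot: [3.11, 0.436, 0.003]
force: [0.2, -0.2, 0.1]
gripper_width: 0.0605
```

{"api": "send_rows", "payload": {"series": [255,0,0,0,0,0,0,255,0,0,1,0,0,0,255,0,0,3,0,0,0,255,0,0,6,0,0,0,255,0,0,9,0,0,0]}}

```text
time: 11.6
tcp_pos: [0.474, -0.0826, 0.0588]
eef_rot: [-3.111, -0.437, 0.001]
force: [0.6, -0.7, -1.5]
gripper_width: 0.0606
```

{"api": "send_rows", "payload": {"series": [255,2,-2.7,1,0,0,0,255,5,-6.7,2,0,0,0,255,8,-10.7,2,0,0,0,255,11,-14.7,2,0,0,0,255,13.5,-18.1,2,0,0,0]}}

```text
time: 12.1
tcp_pos: [0.6105, -0.2667, 0.0786]
eef_rot: [3.11, 0.435, 0.002]
force: [-0.1, 0.6, -0.2]
gripper_width: 0.0606
```

{"api": "send_rows", "payload": {"series": [255,1.2,-1.6,0,0,0,0,255,1.2,-1.6,0,0,0,0,255,1.2,-1.6,0,0,0,0,255,1.2,-1.6,0,0,0,0]}}

```text
time: 12.5
tcp_pos: [0.6209, -0.278, 0.0777]
eef_rot: [-3.11, -0.439, 0.001]
force: [0.3, 0.1, 0.2]
gripper_width: 0.0603
```

Run:
```python
from chk import *
s=monitor.read_state(); print(s['time'],s['tcp_pos'],s['gripper_width'],s['force'])
for c in('wrist','scene'):
    im,d,W,m=cloud(c); save(im,c+'8.png')
    fit(W,.012,(.622,-.281),.004,.06,c+' base'); fit(W,.143,(.622,-.281),.007,.05,c+' cap'); fit(W,.062,(.622,-.281),.004,.05,c+' body')
```

```text
12.5 [ 0.62088432 -0.27798147  0.07767928] 0.060276020431577794 [0.31457541 0.11822636 0.23162276]
wrist base circle [ 0.6225 -0.2818  0.046 ] rms 0.0085 z 0.0128 slope [-0.002 -0.002] n 4014
wrist cap circle [ 0.6205 -0.2771  0.0312] rms 0.005 z 0.1448 slope [-0.028 -0.007] n 16451
wrist body circle [ 0.6223 -0.2804  0.0292] rms 0.0072 z 0.0627 slope [-0.029 -0.008] n 2324
scene base circle [ 0.6223 -0.2823  0.0457] rms 0.0086 z 0.0108 slope [0.001 0.002] n 662
scene cap circle [ 0.6204 -0.2772  0.0311] rms 0.0057 z 0.1428 slope [-0.029 -0.012] n 804
scene body circle [ 0.6226 -0.28    0.0293] rms 0.0022 z 0.0607 slope [-0.006 -0.001] n 597
```

View pics/wrist8.png

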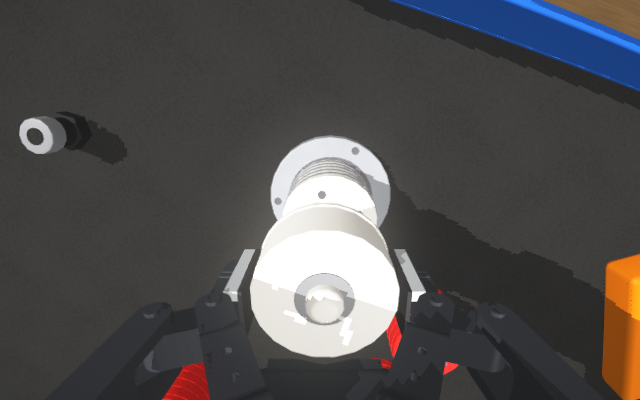

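View pics/scene8.png

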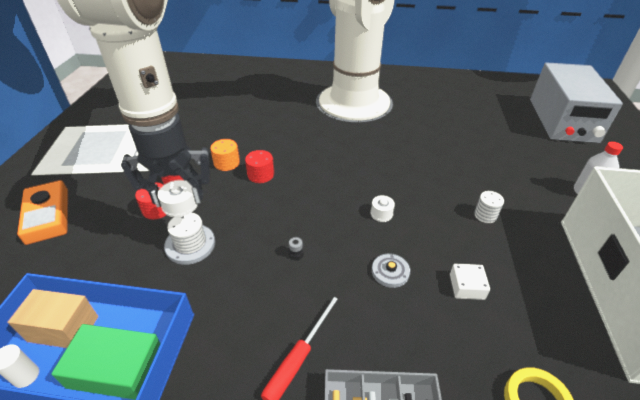

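{"api": "send_rows", "payload": {"series": [255,0.1,-0.1,-1.5,0,0,0,255,0.1,-0.1,-3,0,0,0,255,0.1,-0.1,-4,0,0,0,255,0.1,-0.1,-4.4,0,0,0,255,0.1,-0.1,-4.5,0,0,0]}}

```text
time: 13.1
tcp_pos: [0.6216, -0.2805, 0.0309]
eef_rot: [-3.11, -0.437, 0.003]
force: [1.0, 0.3, -0.7]
gripper_width: 0.0602
```

{"api": "send_rows", "payload": {"series": [255,0,0,-0.1,0,0,0,255,0,0,-0.2,0,0,0,255,0,0,-0.3,0,0,0,255,0,0,-0.3,0,0,0,255,0,0,-0.3,0,0,0]}}

```text
time: 13.6
tcp_pos: [0.6226, -0.281, 0.0297]
eef_rot: [3.111, 0.437, 0.001]
force: [-0.2, -0.4, 0.4]
gripper_width: 0.0603
```

Run:
```python
from chk import *
s=monitor.read_state(); print(s['time'],s['tcp_pos'],s['gripper_width'],s['force'])
for c in('wrist','scene'):
    im,d,W,m=cloud(c); save(im,c+'9.png')
    fit(W,.096,(.622,-.281),.005,.05,c+' cap'); fit(W,.012,(.622,-.281),.004,.06,c+' base')
save(cv2.resize(im[150:290,110:290],None,fx=4,fy=4),'s9.png')
```

```text
13.6 [ 0.62262568 -0.2809782   0.02971103] 0.06031676455083661 [-0.18955667 -0.43205233  0.39413091]
wrist cap circle [ 0.6222 -0.2801  0.0311] rms 0.0046 z 0.0969 slope [-0.013 -0.004] n 15646
wrist base circle [ 0.6224 -0.2814  0.0459] rms 0.0087 z 0.0128 slope [-0.004 -0.003] n 5733
scene cap circle [ 0.6221 -0.2804  0.0312] rms 0.0055 z 0.0948 slope [-0.004 -0.002] n 681
scene base circle [ 0.6221 -0.2824  0.0457] rms 0.0088 z 0.0107 slope [-0.001  0.   ] n 662
```

View pics/s9.png

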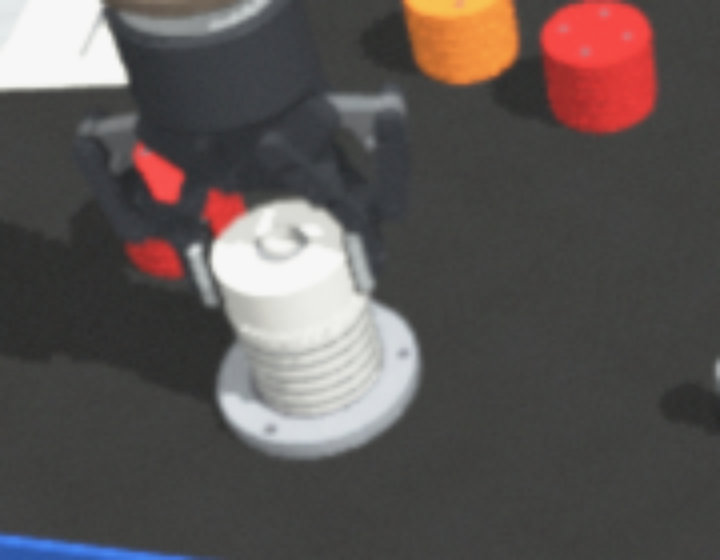

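{"api": "send_rows", "payload": {"series": [255,0,0,-0.1,0,0,0,255,0,0,-0.1,0,0,0]}}

```text
time: 13.9
tcp_pos: [0.6227, -0.281, 0.0296]
eef_rot: [3.111, 0.436, 0.0]
force: [-1.8, 0.8, 6.2]
gripper_width: 0.0608
```

{"api": "send_rows", "payload": {"series": [90,0,0,0,0,0,0,60,0,0,0,0,0,0,30,0,0,0,0,0,0,0,0,0,0,0,0,0,0,0,0,0,0,0,0]}}

```text
time: 14.4
tcp_pos: [0.6223, -0.2809, 0.0282]
eef_rot: [-3.111, -0.436, 0.0]
force: [0.2, 0.2, 0.2]
gripper_width: 0.0853
```

{"api": "send_rows", "payload": {"series": [0,0,0,1,0,0,0,0,0,0,4,0,0,0,0,0,0,7,0,0,0,0,0,0,10,0,0,0,0,0,0,11,0,0,0]}}

```text
time: 14.9
tcp_pos: [0.625, -0.2814, 0.1432]
eef_rot: [3.108, 0.436, 0.009]
force: [1.0, -0.5, 1.0]
gripper_width: 0.0855
```

Run:
```python
from chk import *
s=monitor.read_state(); print(s['time'],s['tcp_pos'],s['gripper_width'],s['force'],s['q'].round(2))
for c in('wrist','scene'):
    im,d,W,m=cloud(c); save(im,c+'10.png')
    fit(W,.096,(.622,-.281),.005,.05,c+' cap'); fit(W,.012,(.622,-.281),.004,.06,c+' base')
save(cv2.resize(im[150:290,110:290],None,fx=4,fy=4),'s10.png')
```

```text
14.9 [ 0.62496326 -0.28140872  0.14315901] 0.0855221650808666 [ 1.04779604 -0.51390133  0.96957972] [ 0.76  0.64 -0.56  1.5   0.37  1.1  -1.17]
wrist cap circle [ 0.6224 -0.2804  0.0304] rms 0.0003 z 0.0968 slope [-0.007 -0.002] n 4783
wrist base circle [ 0.6223 -0.282   0.0461] rms 0.0085 z 0.0127 slope [-0.004 -0.002] n 2528
scene cap circle [ 0.6223 -0.2805  0.0301] rms 0.0011 z 0.0948 slope [-0.005 -0.003] n 631
scene base circle [ 0.6221 -0.282   0.0457] rms 0.0088 z 0.0107 slope [0.    0.003] n 661
```

View pics/s10.png

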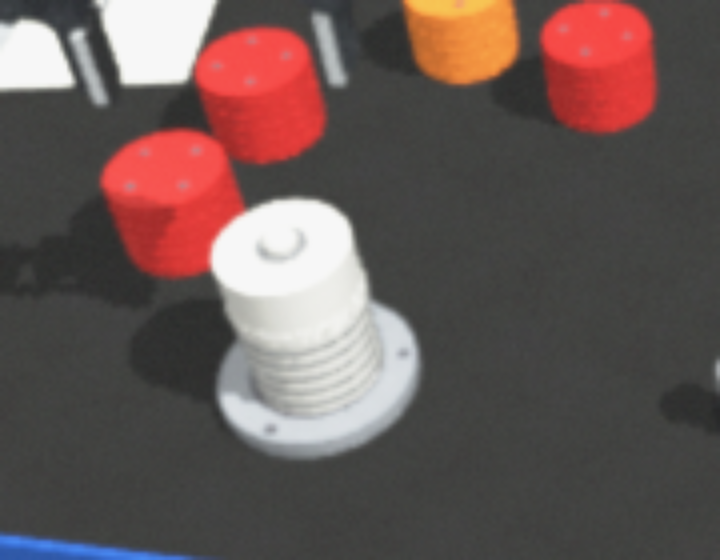

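Wide stack good: cap at (0.6224,-0.2804), seated at z 0.097. Before reaching for the narrow body I'll check how close the container wall is.

Run:
```python
import numpy as np
for c in('top0','scene0'):
    t=np.load(c+'.npz');W=t['W']
    for x0 in (.3,.4,.5,.6,.7):
        s=W[(abs(W[...,0]-x0)<.05)&(W[...,1]>.345)&(W[...,2]>.02)]
        if len(s): print(c,x0,'ymin',np.percentile(s[:,1],[1,5]).round(3),'zmax',s[:,2].max().round(3),len(s))
```

```text
top0 0.3 ymin [0.53  0.531] zmax 0.135 650
top0 0.4 ymin [0.531 0.532] zmax 0.134 457
top0 0.5 ymin [0.469 0.47 ] zmax 0.154 3129
top0 0.6 ymin [0.464 0.465] zmax 0.155 2702
top0 0.7 ymin [0.468 0.469] zmax 0.154 2690
scene0 0.3 ymin [0.53  0.531] zmax 0.131 476
scene0 0.4 ymin [0.472 0.533] zmax 0.149 281
scene0 0.5 ymin [0.469 0.47 ] zmax 0.151 3559
scene0 0.6 ymin [0.463 0.464] zmax 0.151 2930
scene0 0.7 ymin [0.468 0.469] zmax 0.141 2240
```

{"api": "send_rows", "payload": {"series": [0,-1.2,4,0,0,0,3,0,-2.4,8.5,0,0,0,6,0,-3.7,13,0,0,0,9,0,-5,17.5,0,0,0,12,0,-6.2,22,0,0,0,15]}}

```text
time: 15.5
tcp_pos: [0.5583, -0.0593, 0.1368]
eef_rot: [-3.026, -0.842, 0.004]
force: [-0.1, 0.5, -0.0]
gripper_width: 0.0855
```

{"api": "send_rows", "payload": {"series": [0,-1.2,4.3,0,0,0,3,0,-2.4,8.5,0,0,0,6,0,-3.7,13,0,0,0,9,0,-5,17.5,0,0,0,12,0,-6.2,22,0,0,0,15]}}

```text
time: 16.0
tcp_pos: [0.4965, 0.1601, 0.1371]
eef_rot: [-2.891, -1.229, 0.003]
force: [1.3, 0.1, 0.1]
gripper_width: 0.0856
```

{"api": "send_rows", "payload": {"series": [0,-1.2,4.3,0,0,0,3,0,-2.4,8.5,0,0,0,5,0,-3.7,12.6,0,0,0,8,0,-4.5,15.6,0,0,0,10,0,-4.5,15.6,0,0,0,10]}}

```text
time: 16.5
tcp_pos: [0.4496, 0.3204, 0.1377]
eef_rot: [-2.764, -1.485, 0.001]
force: [-0.6, -0.3, 0.1]
gripper_width: 0.0854
```

Run:
```python
from chk import *
s=monitor.read_state(); print(s['time'],s['tcp_pos'],s['eef_rot'],s['gripper_width'],s['q'].round(2))
im,d,W,m=cloud('wrist'); save(im,'w11.png'); fit(W,.05,(.453,.315),.004,.05,'body')
im,d,W,m=cloud('scene'); fit(W,.05,(.453,.315),.004,.05,'sc body');fit(W,.012,(.633,.113),.004,.05,'sc base')
```

```text
16.5 [0.4495698  0.32043578 0.13765557] [-2.76397785e+00 -1.48482121e+00  1.42575904e-03] 0.08539277168023472 [ 0.01  0.5  -0.87  1.84  0.45  1.   -1.63]
body circle [0.4521 0.3147 0.0224] rms 0.0004 z 0.0508 slope [-0.008 -0.01 ] n 2119
sc body circle [0.452  0.3143 0.0218] rms 0.0012 z 0.0485 slope [-0.012 -0.006] n 268
sc base circle [0.6319 0.1116 0.034 ] rms 0.0009 z 0.0109 slope [-0.001 -0.001] n 815
```

View pics/w11.png

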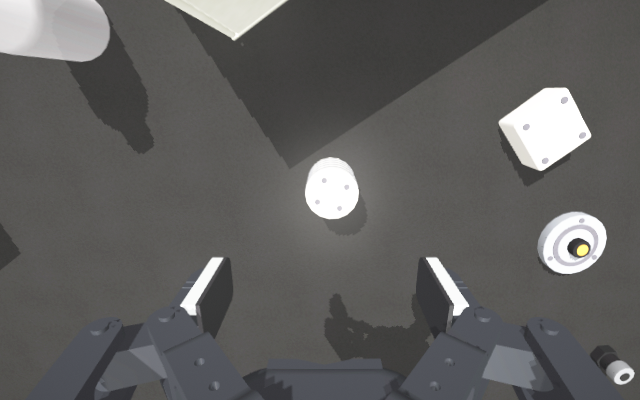

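{"api": "send_rows", "payload": {"series": [0,-0.1,0,-4,0,0,0,0,-0.1,0,-8,0,0,0,0,-0.1,0,-12,0,0,0,0,-0.1,0,-15.5,0,0,0,0,-0.1,0,-16.8,0,0,0]}}

```text
time: 17.1
tcp_pos: [0.4506, 0.3107, -0.0336]
eef_rot: [2.774, 1.47, -0.011]
force: [-0.0, -1.0, 0.4]
gripper_width: 0.0859
```

{"api": "send_rows", "payload": {"series": [40,0,0,0,0,0,0,80,0,0,0,0,0,0,110,0,0,0,0,0,0,140,0,0,0,0,0,0,255,0,0,0,0,0,0]}}

```text
time: 17.6
tcp_pos: [0.454, 0.316, -0.0275]
eef_rot: [2.774, 1.474, 0.006]
force: [-0.6, 0.2, 6.9]
gripper_width: 0.0438
```

{"api": "send_rows", "payload": {"series": [255,0,0,0,0,0,0,255,0,0,1,0,0,0,255,0,0,3,0,0,0,255,0,0,5,0,0,0,255,0,0,6,0,0,0]}}

```text
time: 18.1
tcp_pos: [0.4534, 0.316, 0.0329]
eef_rot: [-2.774, -1.474, -0.005]
force: [0.3, 0.1, -0.2]
gripper_width: 0.044
```

{"api": "send_rows", "payload": {"series": [255,2.5,-2.8,1,0,0,0,255,5.8,-6.5,1,0,0,0,255,9.1,-10.2,1,0,0,0,255,12.4,-13.9,1,0,0,0,255,15.5,-17.4,1,0,0,0]}}

```text
time: 18.6
tcp_pos: [0.6089, 0.1387, 0.0409]
eef_rot: [2.774, 1.473, 0.001]
force: [1.4, 0.7, -0.1]
gripper_width: 0.0441
```

{"api": "send_rows", "payload": {"series": [255,2.2,-2.5,0,0,0,0,255,2.5,-2.8,0,0,0,0,255,2.5,-2.8,0,0,0,0,255,2.5,-2.8,0,0,0,0]}}

```text
time: 19.0
tcp_pos: [0.6312, 0.1149, 0.0406]
eef_rot: [-2.772, -1.476, 0.0]
force: [-0.2, 0.2, 0.3]
gripper_width: 0.0444
```

Run:
```python
from chk import *
s=monitor.read_state(); print(s['time'],s['tcp_pos'],s['gripper_width'],s['force'])
for c in('wrist','scene'):
    im,d,W,m=cloud(c); save(im,c+'12.png')
    fit(W,.012,(.632,.112),.004,.05,c+' base'); fit(W,.12,(.632,.112),.008,.04,c+' cup')
```

```text
19.0 [0.63124177 0.11487187 0.04056165] 0.044377068140292575 [-0.19773414  0.24958107  0.34027922]
wrist base circle [0.6332 0.1139 0.0328] rms 0.011 z 0.0131 slope [-0.008 -0.012] n 4726
wrist cup circle [0.6325 0.1165 0.0253] rms 0.0063 z 0.1188 slope [ 0.007 -0.021] n 12139
scene base circle [0.6326 0.1114 0.0337] rms 0.0017 z 0.011 slope [-0.006  0.002] n 798
scene cup circle [0.6038 0.0658 0.0716] rms 0.0046 z 0.117 slope [-0.121 -0.236] n 214
```

View pics/wrist12.png

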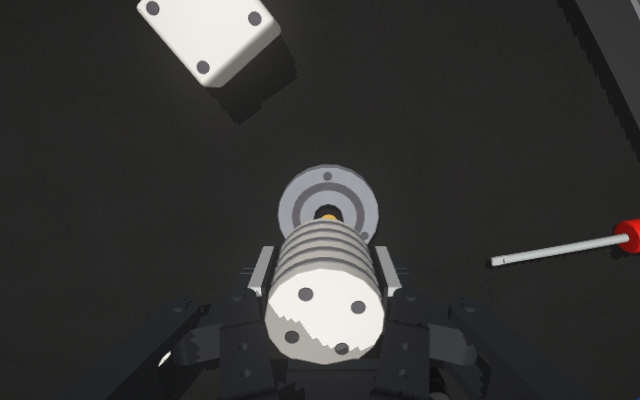

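View pics/scene12.png

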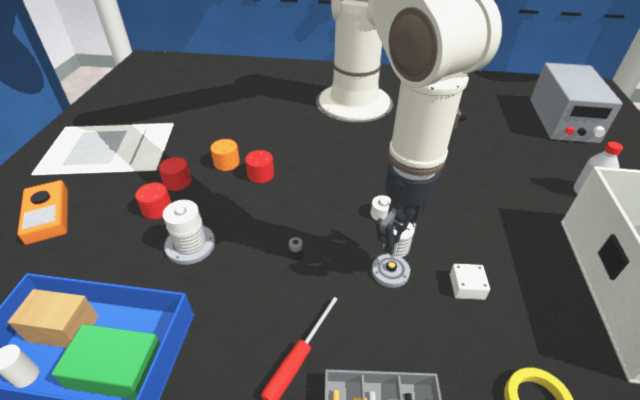

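{"api": "send_rows", "payload": {"series": [255,0,0,-2,0,0,0,255,0,0,-4,0,0,0,255,0,0,-5,0,0,0,255,0,0,-5.4,0,0,0,255,0,0,-5.5,0,0,0]}}

```text
time: 19.6
tcp_pos: [0.6312, 0.1133, -0.0154]
eef_rot: [-2.773, -1.475, 0.004]
force: [-2.6, -1.2, 4.3]
gripper_width: 0.0444
```

Run:
```python
from chk import *
s=monitor.read_state(); print(s['time'],s['tcp_pos'],s['gripper_width'],s['force'])
for c in('wrist',):
    im,d,W,m=cloud(c); save(im,c+'13.png')
    fit(W,.012,(.632,.112),.004,.05,c+' base'); fit(W,.064,(.632,.112),.008,.03,c+' cup')
```

```text
19.6 [ 0.63116606  0.11327888 -0.01542609] 0.044368153986798005 [-2.62936148 -1.18817436  4.34198778]
wrist base circle [0.6346 0.1159 0.0301] rms 0.0069 z 0.0129 slope [-0.015 -0.022] n 4376
wrist cup circle [0.6306 0.1135 0.0233] rms 0.0028 z 0.0628 slope [-0.019 -0.044] n 11150
```

View pics/wrist13.png

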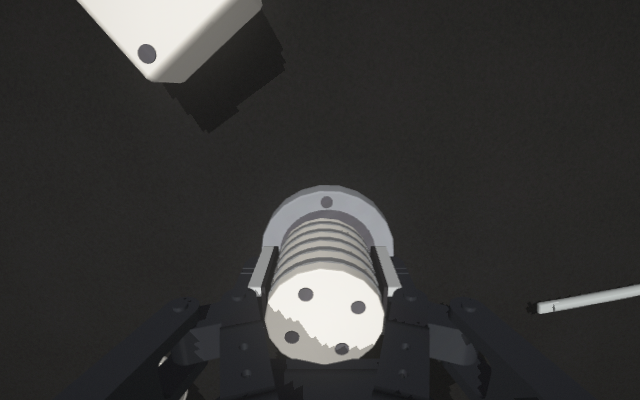

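{"api": "send_rows", "payload": {"series": [255,0.1,0,0,0,0,0,255,0.1,0,0,0,0,0,255,0.1,0,0,0,0,0]}}

```text
time: 19.95
tcp_pos: [0.6337, 0.1131, -0.0146]
eef_rot: [2.774, 1.474, 0.001]
force: [-0.6, -0.2, 0.8]
gripper_width: 0.0446
```

Run:
```python
from chk import *
s=monitor.read_state(); print(s['time'],s['tcp_pos'],s['gripper_width'],s['force'])
for c in('wrist','scene'):
    im,d,W,m=cloud(c)
    fit(W,.012,(.632,.112),.004,.05,c+' base'); fit(W,.063,(.632,.112),.005,.025,c+' cup')
```

```text
19.95 [ 0.63367559  0.11309153 -0.01458075] 0.04458811995932532 [-0.61314715 -0.225975    0.75979806]
wrist base circle [0.6332 0.1146 0.0316] rms 0.0066 z 0.0128 slope [-0.016 -0.025] n 4068
wrist cup circle [0.6324 0.1127 0.0227] rms 0.0012 z 0.0636 slope [-0.022 -0.031] n 10225
scene base circle [0.6326 0.1123 0.0324] rms 0.0059 z 0.0107 slope [-0.001  0.   ] n 372
scene cup circle [0.6297 0.1076 0.0244] rms 0.0044 z 0.0613 slope [-0.032 -0.059] n 116
```

{"api": "send_rows", "payload": {"series": [255,0,0,-0.1,0,0,0,255,0,0,-0.2,0,0,0,255,0,0,-0.2,0,0,0]}}

```text
time: 20.35
tcp_pos: [0.6336, 0.1131, -0.0155]
eef_rot: [2.774, 1.474, 0.0]
force: [-2.9, -1.6, 6.9]
gripper_width: 0.0445
```

{"api": "send_rows", "payload": {"series": [130,0,0,0,0,0,0,100,0,0,0,0,0,0,70,0,0,0,0,0,0,0,0,0,0,0,0,0,0,0,0,0,0,0,0]}}

```text
time: 20.85
tcp_pos: [0.6333, 0.1131, -0.0168]
eef_rot: [-2.774, -1.474, 0.0]
force: [-0.2, 0.1, 0.7]
gripper_width: 0.0852
```

{"api": "send_rows", "payload": {"series": [0,0,0,1,0,0,0,0,0,0,5,0,0,0,0,0,0,9,0,0,0,0,0,0,13,0,0,0,0,0,0,15,0,0,0]}}

```text
time: 21.35
tcp_pos: [0.6353, 0.1143, 0.1382]
eef_rot: [2.773, 1.474, 0.009]
force: [0.6, 0.2, 0.2]
gripper_width: 0.0856
```

Run:
```python
from chk import *
s=monitor.read_state(); print(s['time'],s['tcp_pos'],s['gripper_width'],s['force'])
for c in('wrist','scene'):
    im,d,W,m=cloud(c); save(im,c+'14.png')
    fit(W,.012,(.632,.112),.004,.05,c+' base'); fit(W,.062,(.632,.112),.005,.04,c+' cup')
```

```text
21.35 [0.63532359 0.11428162 0.13824839] 0.08564995098509659 [0.63192622 0.20381334 0.17211772]
wrist base circle [0.6324 0.1128 0.0332] rms 0.006 z 0.0128 slope [-0.001 -0.001] n 1469
wrist cup circle [0.6323 0.112  0.0225] rms 0.0003 z 0.0628 slope [-0.013 -0.019] n 2324
scene base circle [0.6319 0.1117 0.0329] rms 0.006 z 0.0108 slope [-0.  0.] n 421
scene cup circle [0.6323 0.1108 0.022 ] rms 0.0007 z 0.0607 slope [-0.01   0.002] n 429
```

View pics/wrist14.png

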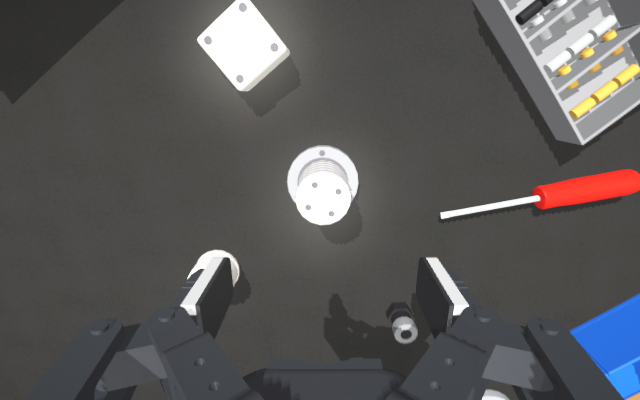

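{"api": "send_rows", "payload": {"series": [0,-4,-0.5,0,0,0,0,0,-8.5,-1.1,0,0,0,0,0,-13,-1.7,0,0,0,0,0,-15.3,-2,0,0,0,0,0,-15.3,-2,0,0,0,0]}}

```text
time: 21.95
tcp_pos: [0.476, 0.0918, 0.1325]
eef_rot: [2.772, 1.475, -0.007]
force: [0.9, -0.6, -0.3]
gripper_width: 0.0858
```

Run:
```python
from chk import *
s=monitor.read_state(); print(s['time'],s['tcp_pos'],s['gripper_width'],s['force'])
for c in('wrist','top'):
    im,d,W,m=cloud(c); save(im,c+'15.png')
    fit(W,.034,(.481,.093),.004,.04,c+' cap'); fit(W,.062,(.632,.112),.005,.04,c+' body');fit(W,.096,(.622,-.281),.005,.05,c+' wcap')
```

```text
21.95 [0.47604967 0.09184559 0.13246941] 0.08576492480158047 [ 0.92398788 -0.63239682 -0.34154268]
wrist cap circle [0.4799 0.0931 0.0223] rms 0.0003 z 0.0349 slope [-0.005 -0.01 ] n 1760
wrist body circle [0.6309 0.1118 0.0226] rms 0.0005 z 0.0628 slope [ 0.025 -0.009] n 3413
wrist wcap circle [-10.6172  -7.6579  13.4596] rms 0.0003 z 0.0914 slope [0.541 0.667] n 3
top cap circle [0.4743 0.1034 0.0316] rms 0.0024 z 0.0338 slope [-0.129  0.271] n 37
top body circle [0.6331 0.1116 0.022 ] rms 0.0007 z 0.0622 slope [0.002 0.014] n 320
top wcap circle [ 0.6227 -0.2794  0.0301] rms 0.0006 z 0.0961 slope [0.008 0.006] n 578
```

View pics/wrist15.png

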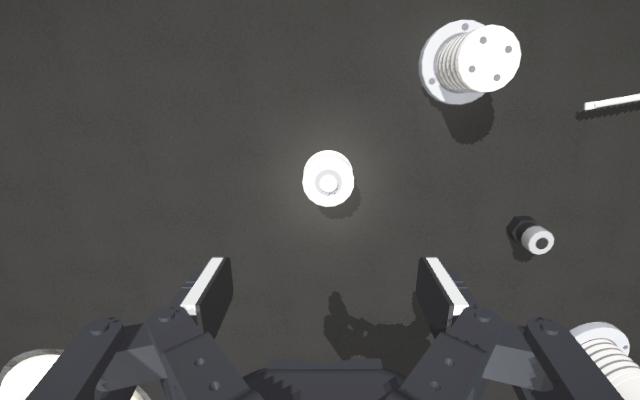

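{"api": "send_rows", "payload": {"series": [0,0,0,-4,0,0,0,0,0,0,-8,0,0,0,0,0,0,-12,0,0,0,0,0,0,-15.3,0,0,0,0,0,0,-16.6,0,0,0]}}

```text
time: 22.55
tcp_pos: [0.4791, 0.0931, -0.0359]
eef_rot: [-2.772, -1.473, 0.006]
force: [-0.9, -0.8, -0.0]
gripper_width: 0.0853
```

{"api": "send_rows", "payload": {"series": [40,0,0,0,0,0,0,80,0,0,0,0,0,0,110,0,0,0,0,0,0,140,0,0,0,0,0,0,255,0,0,0,0,0,0]}}

```text
time: 23.05
tcp_pos: [0.4823, 0.0935, -0.0306]
eef_rot: [2.773, 1.473, 0.005]
force: [-0.8, 0.7, 6.4]
gripper_width: 0.0446
```

{"api": "send_rows", "payload": {"series": [255,0,0,0,0,0,0,255,0,0,1,0,0,0,255,0,0,4,0,0,0,255,0,0,8,0,0,0,255,0,0,11,0,0,0]}}

```text
time: 23.55
tcp_pos: [0.481, 0.0934, 0.0803]
eef_rot: [2.773, 1.474, 0.003]
force: [0.8, 0.1, -0.3]
gripper_width: 0.0448
```

{"api": "send_rows", "payload": {"series": [255,3,0.4,0,0,0,0,255,7,0.9,0,0,0,0,255,11,1.4,0,0,0,0,255,14,1.8,0,0,0,0,255,15.2,1.9,0,0,0,0]}}

```text
time: 24.05
tcp_pos: [0.6358, 0.1122, 0.079]
eef_rot: [2.775, 1.472, 0.005]
force: [-1.2, -0.1, -0.6]
gripper_width: 0.0447
```

{"api": "send_rows", "payload": {"series": [255,0,0,0,0,0,0,255,0,0,0,0,0,0,255,0,0,0,0,0,0]}}

```text
time: 24.35
tcp_pos: [0.6313, 0.1119, 0.0778]
eef_rot: [2.774, 1.475, -0.001]
force: [-0.0, 0.3, 0.6]
gripper_width: 0.045
```

Run:
```python
from chk import *
s=monitor.read_state(); print(s['time'],s['tcp_pos'],s['gripper_width'],s['force'])
for c in('wrist','scene'):
    im,d,W,m=cloud(c); save(im,c+'16.png')
    fit(W,.062,(.632,.112),.004,.04,c+' body'); fit(W,.143,(.632,.112),.008,.04,c+' cap')
```

```text
24.35 [0.63126146 0.1119395  0.07781449] 0.04496979010921858 [-0.00697738  0.33550186  0.60591709]
wrist body circle [0.6349 0.1154 0.0192] rms 0.0058 z 0.0628 slope [-0.02 -0.03] n 2179
wrist cap circle [0.63   0.1117 0.0236] rms 0.0051 z 0.1433 slope [-0.029 -0.043] n 9942
scene body circle [0.6321 0.1108 0.0218] rms 0.0008 z 0.0608 slope [-0.003  0.004] n 414
scene cap circle [0.6227 0.0941 0.0372] rms 0.0057 z 0.141 slope [-0.11  -0.071] n 292
```

View pics/wrist16.png

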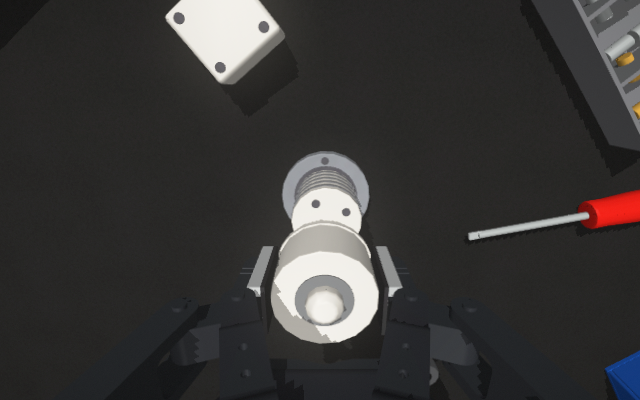

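{"api": "send_rows", "payload": {"series": [255,0,0,-1.5,0,0,0,255,0,0,-3,0,0,0,255,0,0,-4,0,0,0,255,0,0,-4.4,0,0,0,255,0,0,-4.5,0,0,0]}}

```text
time: 24.95
tcp_pos: [0.6319, 0.1123, 0.0316]
eef_rot: [-2.773, -1.474, 0.002]
force: [0.2, 0.5, -0.5]
gripper_width: 0.0448
```

{"api": "send_rows", "payload": {"series": [255,0,0,-0.1,0,0,0,255,0,0,-0.2,0,0,0,255,0,0,-0.2,0,0,0,255,0,0,-0.2,0,0,0]}}

```text
time: 25.35
tcp_pos: [0.6323, 0.1125, 0.0315]
eef_rot: [2.774, 1.475, -0.0]
force: [-4.2, -0.4, 9.4]
gripper_width: 0.0446
```

Run:
```python
from chk import *
s=monitor.read_state(); print(s['time'],s['tcp_pos'],s['gripper_width'],s['force'])
for c in('wrist','scene'):
    im,d,W,m=cloud(c); save(im,c+'17.png')
    fit(W,.012,(.632,.112),.004,.04,c+' base'); fit(W,.096,(.632,.112),.005,.03,c+' cap')
save(cv2.resize(im[170:300,330:500],None,fx=4,fy=4),'s17.png')
```

```text
25.35 [0.63232996 0.11249008 0.03148179] 0.04459078207114929 [-4.23573583 -0.35700681  9.40597212]
wrist base circle [0.6323 0.113  0.0332] rms 0.0063 z 0.0128 slope [-0.005 -0.008] n 3184
wrist cap circle [0.6309 0.1119 0.0231] rms 0.0025 z 0.097 slope [-0.018 -0.025] n 8034
scene base circle [0.6324 0.1116 0.0329] rms 0.006 z 0.0108 slope [0.    0.002] n 425
scene cap circle [0.6196 0.0887 0.0423] rms 0.0054 z 0.0948 slope [-0.085 -0.094] n 191
```

View pics/s17.png

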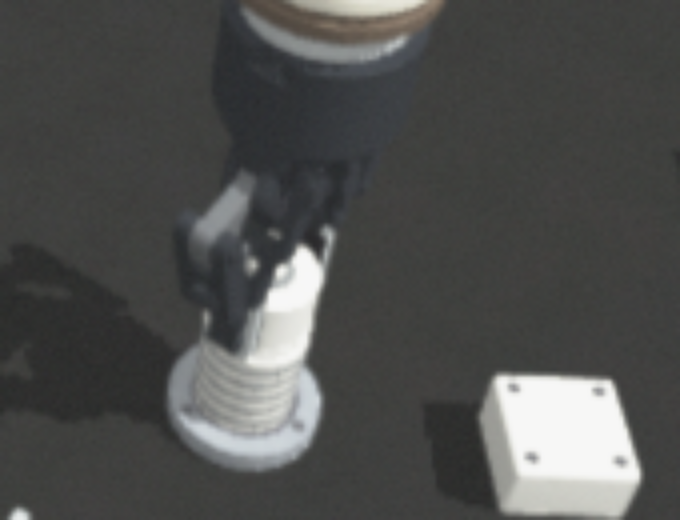

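View pics/wrist17.png

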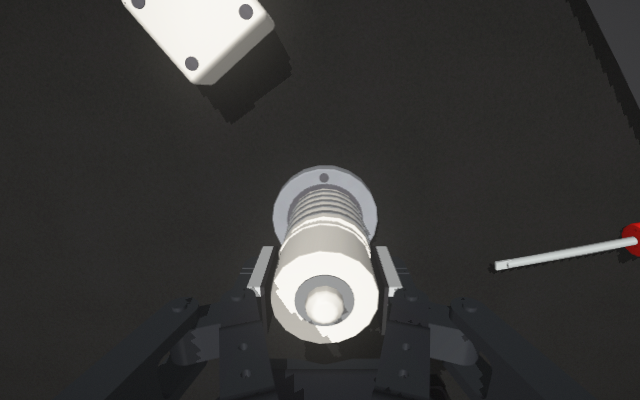

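{"api": "send_rows", "payload": {"series": [255,0,0,0.05,0,0,0,130,0,0,0.05,0,0,0,100,0,0,0.05,0,0,0,60,0,0,0.05,0,0,0,0,0,0,0.05,0,0,0]}}

```text
time: 25.95
tcp_pos: [0.6324, 0.112, 0.0306]
eef_rot: [-2.774, -1.474, 0.0]
force: [0.6, 1.0, -0.8]
gripper_width: 0.0775
```

{"api": "send_rows", "payload": {"series": [0,0,0,0,0,0,0,0,0,0,0,0,0,0,0,0,0,3,0,0,0,0,0,0,7,0,0,0,0,0,0,11,0,0,0]}}

```text
time: 26.45
tcp_pos: [0.6318, 0.1121, 0.1415]
eef_rot: [-2.773, -1.474, 0.002]
force: [2.1, 0.1, 0.7]
gripper_width: 0.0855
```

{"api": "send_rows", "payload": {"series": [0,-4,-1,1,0,0,0,0,-8,-3,2,0,0,0,0,-12,-5,2,0,0,0,0,-16,-7,2,0,0,0,0,-20,-9,2,0,0,0]}}

```text
time: 26.95
tcp_pos: [0.4307, 0.0214, 0.1606]
eef_rot: [2.774, 1.474, -0.001]
force: [-0.1, -0.9, 0.8]
gripper_width: 0.0855
```

Run:
```python
from chk import *
s=monitor.read_state(); print(s['time'],s['tcp_pos'],s['gripper_width'],s['force'])
for c in('scene','top'):
    im,d,W,m=cloud(c); save(im,c+'18.png')
    fit(W,.012,(.632,.112),.004,.04,c+' sbase'); fit(W,.096,(.632,.112),.005,.03,c+' ncap')
    fit(W,.012,(.622,-.281),.004,.06,c+' lbase'); fit(W,.096,(.622,-.281),.005,.05,c+' wcap')
    fit(W,.032,(.646,.25),.004,.05,c+' square'); fit(W,.038,(.617,-.069),.003,.02,c+' gland')
save(cv2.resize(im[110:300,130:490],None,fx=2.2,fy=2.2),'t18.png')
im=cv2.imread('pics/scene18.png')[...,::-1]; save(cv2.resize(im[130:310,140:510],None,fx=2.15,fy=2.15),'s18.png')
for c in('scene','top'):
    W=np.load(c+'0.npz')['W']; fit(W,.032,(.646,.25),.004,.05,c+' square0'); fit(W,.038,(.617,-.069),.003,.02,c+' gland0')
```

```text
26.95 [0.43072582 0.02143781 0.16061103] 0.08549534974481954 [-0.06967506 -0.90068344  0.84244157]
scene sbase circle [0.6322 0.1116 0.033 ] rms 0.0059 z 0.0107 slope [0.001 0.003] n 419
scene ncap circle [0.6312 0.1104 0.022 ] rms 0.0007 z 0.0949 slope [-0.015  0.005] n 409
scene lbase circle [ 0.6221 -0.2822  0.0458] rms 0.0087 z 0.0107 slope [0.003 0.003] n 665
scene wcap circle [ 0.6223 -0.2806  0.0301] rms 0.0009 z 0.0946 slope [-0.006 -0.007] n 639
scene square circle [0.6458 0.2498 0.0285] rms 0.0031 z 0.031 slope [0.019 0.02 ] n 750
scene gland circle [ 0.6159 -0.0697  0.0115] rms 0.0009 z 0.0366 slope [-0.    -0.008] n 102
top sbase circle [0.6333 0.1127 0.0327] rms 0.0053 z 0.0122 slope [ 0.007 -0.002] n 254
top ncap circle [0.6321 0.1111 0.0219] rms 0.0007 z 0.0965 slope [-0.004  0.006] n 305
top lbase circle [ 0.6222 -0.2806  0.0454] rms 0.0078 z 0.012 slope [-0.001  0.001] n 471
top wcap circle [ 0.6227 -0.2794  0.0301] rms 0.0007 z 0.0959 slope [ 0.004 -0.001] n 575
top square circle [0.6465 0.2504 0.0287] rms 0.0034 z 0.032 slope [0.004 0.003] n 507
top gland circle [ 0.6168 -0.0685  0.0116] rms 0.0009 z 0.038 slope [0.052 0.017] n 82
scene square0 circle [0.6455 0.2499 0.0286] rms 0.0031 z 0.0311 slope [0.018 0.02 ] n 743
scene gland0 circle [ 0.616  -0.0696  0.0116] rms 0.001 z 0.0369 slope [-0.004  0.   ] n 105
top square0 circle [0.6466 0.2504 0.0285] rms 0.0033 z 0.0321 slope [0.001 0.002] n 502
top gland0 circle [ 0.6166 -0.0686  0.0119] rms 0.0007 z 0.038 slope [-0.005 -0.036] n 85
```

View pics/s18.png

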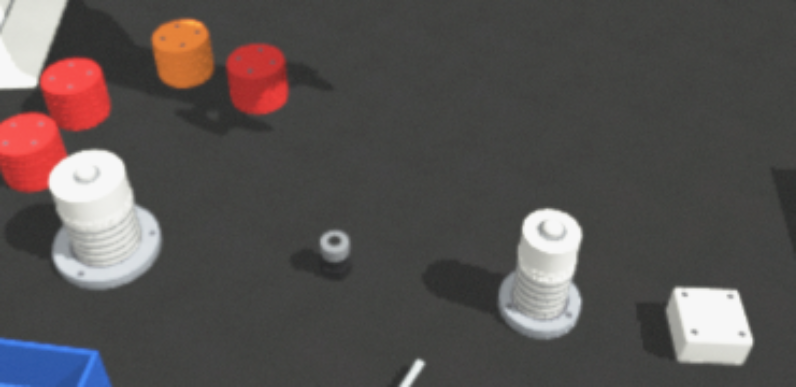

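View pics/t18.png

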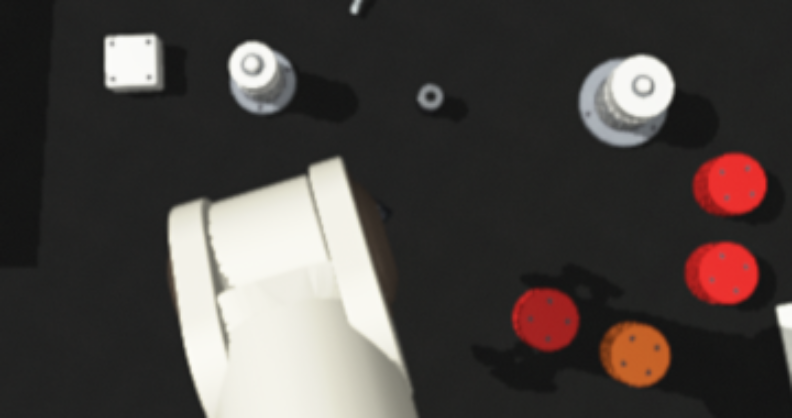

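Both stacks stand straight. The caps are within about 2 mm of the base centres, at the right height (0.096), and the bystanders haven't moved. I'll let the arm settle and hand in.

{"api": "send_rows", "payload": {"series": [0,0,0,0,0,0,0,0,0,0,0,0,0,0,0,0,0,0,0,0,0]}}

```text
time: 27.35
tcp_pos: [0.4339, 0.0233, 0.1613]
eef_rot: [-2.773, -1.476, -0.003]
force: [-0.8, -0.1, 0.4]
gripper_width: 0.0857
```

```bash
python3 -c "
from h import *
print(workorder.close_job())"
```

```text
the job is handed in; nothing more can be done
None
```

I built both stacks and handed the job in at about 27 s: the wide body and cap on the large base, and the narrow body and cap on the small base. Each piece was set down in contact with what is below it before I let go.

**Last checks (top and scene cameras):**
- **Position:** both caps sit within about 2 mm of their base centres. The bodies measured the same before the caps went on.
- **Height:** the cap roofs are at z of about 0.095–0.097 m, against 0.096 m expected.
- **Tilt:** it measured about 0.016 rad or less, against a limit of 0.08 rad.
- **Bystanders:** the square cover and cable gland are within 1 mm of where they started, and the gripper was clear of everything.

**What failed or disagreed:**
- **First grasp:** it closed on air just above the wide body. The cameras showed the real fingertips about 37 mm behind the reported TCP. I corrected for that in every later move, and nothing was disturbed.
- **Cameras:** they differed by 1–2 mm throughout, as the calibration note allows.
- **Cap tilt in hand:** the wrist camera showed up to about 0.05 rad while the narrow cap was held. That was gone in the final check.

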